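Touch off a jar carrier and load the right-size jars

TASK

Before the jar carrier is used it has to be located: take the touch probe from its blue outline and touch its red ball on the orange pads of the carrier, pressing gently for a moment on each, in this order: front pad far from the green lever, front pad near the lever, then the pad on the end face; and stand the probe back on its outline. Then move the small jar that was left in the carrier to the yellow tray, standing, and stand every middle-size jar (38 mm, there are two to four) upright at the bottom of a pocket of its own, leaving the small and large look-alikes on the bench and everything else where they are. Last, with all jars in, push the green lever fully over, away from the robot, to lock the carrier.

Things in the scene. Friction and masses are not known exactly. Their poses are not given: they have to be found in the camera images.
- probe_grip (a point): Loose touch probe (300 g) standing on the bench: dark foot 60 x 48 x 24 mm, on it a grey grip block 34 mm (along x) by 24 mm (along y) from 24 to 74 mm above the underside, and a thin level stylus that sticks out to +x with a red ball at its end. This point: middle of the grip block, 52 mm above the underside; x along the stylus, z up.
- probe_ball (a point): Centre of the red ball (12 mm diameter) at the tip of the probe's stylus: 85 mm along the probe's x from its middle and 16 mm above the underside of the foot. The stylus is 5 mm thick.
- park_mid (a point): Middle of the blue taped outline on the bench (86 x 76 mm, flat, no thickness to speak of) where the probe stands at the start and must stand again; any heading of the stylus will do.
- carrier: Fixed aluminium jar carrier; place and heading vary. Four square pockets in a row along its y, 46 x 46 mm, floor 4 mm and wall tops 30 mm above the bench, walls 6 mm thick (outside x -29 to 29, y -107 to 107 mm). Origin on the bench under the row's middle; x points away from its front face (robot side), y to the lever. Base plate 4 mm thick: x -35 to 35, y -115 to 185 mm.
- pad_1: Touch point 1: orange datum pad on the carrier's front face, at the end far from the lever. 18 mm wide, from 4 to 30 mm above the bench; its outer face is 4 mm on the -x side of this origin (pad centre, carrier axes, carrier x -33 mm, y -80 mm, 17 mm up). Rigid. Touch it towards carrier +x.
- pad_2: Touch point 2: like pad 1, on the front face at the lever end (carrier x -33 mm, y +80 mm, 17 mm up). Touch it towards carrier +x.
- pad_3: Touch point 3: orange datum pad on the carrier's end face away from the lever (carrier x 0, y -111 mm, 17 mm up), 18 mm wide along x; its outer face is 4 mm on the -y side of this origin. Touch it towards carrier +y (the side of the ball may be used).
- pocket0 (a point): Middle of the floor of carrier pocket 0 (4 mm above the bench; carrier axes). Pockets 0 to 3 run towards the lever, 52 mm apart.
- pocket1 (a point): Middle of the floor of carrier pocket 1 (4 mm above the bench; carrier axes). Pockets 0 to 3 run towards the lever, 52 mm apart.
- pocket2 (a point): Middle of the floor of carrier pocket 2 (4 mm above the bench; carrier axes). Pockets 0 to 3 run towards the lever, 52 mm apart.
- pocket3 (a point): Middle of the floor of carrier pocket 3 (4 mm above the bench; carrier axes). Pockets 0 to 3 run towards the lever, 52 mm apart.
- lever (a joint): Green toggle lever of the carrier's lock: 0 leaning 0.5 rad from upright towards the carrier's front (-x), 1.0 rad leaning 0.5 rad to carrier +x, fully over; it pivots about an axis along carrier y at carrier x 0, y 155 mm, 26 mm above the bench, on a grey block 70 x 50 mm whose top is 29 mm up; it stays where it is left and a light push moves it.
- lever_tip (a point): Centre of the green ball knob (26 mm diameter) at the end of the lever, 65 mm from its pivot.
- jar_a_mid (a point): Loose upright sample jar with a grey weighted foot, white body, paper band and blue cap, plain cylinder 38 mm in diameter and 60 mm high, about 90 g; the right size for the carrier. May be absent. This point is at its centre, 30 mm above its underside; z is its axis, up.
- jar_b_mid (a point): Loose upright sample jar with a grey weighted foot, white body, paper band and blue cap, plain cylinder 38 mm in diameter and 60 mm high, about 90 g; the right size for the carrier. May be absent. This point is at its centre, 30 mm above its underside; z is its axis, up.
- jar_c_mid (a point): Loose upright sample jar with a grey weighted foot, white body, paper band and blue cap, plain cylinder 38 mm in diameter and 60 mm high, about 90 g; the right size for the carrier. May be absent. This point is at its centre, 30 mm above its underside; z is its axis, up.
- jar_d_mid (a point): Loose upright sample jar with a grey weighted foot, white body, paper band and blue cap, plain cylinder 38 mm in diameter and 60 mm high, about 90 g; the right size for the carrier. May be absent. This point is at its centre, 30 mm above its underside; z is its axis, up.
- small_1_mid (a point): Loose upright sample jar with a grey weighted foot, white body, paper band and blue cap, plain cylinder 29 mm in diameter and 60 mm high, about 50 g; too small, to be left where it stands. This point is at its centre, 30 mm above its underside; z is its axis, up.
- stray_mid (a point): Loose upright sample jar with a grey weighted foot, white body, paper band and blue cap, plain cylinder 29 mm in diameter and 60 mm high, about 50 g; left in a carrier pocket by mistake, to be moved to the tray. This point is at its centre, 30 mm above its underside; z is its axis, up.
- tray: Fixed open yellow tray on the bench, 88 x 88 mm outside, 20 mm high, walls and floor 4 mm thick. Origin under its middle, on the bench.
- large_1_mid (a point): Loose upright sample jar with a grey weighted foot, white body, paper band and blue cap, plain cylinder 48 mm in diameter and 60 mm high, about 145 g; too large, to be left where it stands. This point is at its centre, 30 mm above its underside; z is its axis, up.
- marker_center (a point): Red marker pen lying on the bench, 12 mm thick, 142 mm long; bystander, leave alone.
- dish_rim (a point): Shallow glass dish, 90 mm across, 16 mm high; this point is the centre of its mouth; bystander, leave alone.
- slide_box_mid (a point): Red and white slide box 92 x 72 x 32 mm, this point at its middle; bystander, leave alone.

How it is judged (in metres and radians):
On the way, in this order (a step that is already met when the one before it is completed fails the run):
1. the probe's ball touches pad 1 (front, far from the lever) (contact force between pad_1 and anything else above 0.5 N and distance between probe_ball and pad_1 below 0.018 m), for 0.2 s.
2. the ball touches pad 2 (front, near the lever) (contact force between pad_2 and anything else above 0.5 N and distance between probe_ball and pad_2 below 0.018 m), for 0.2 s.
3. the ball touches pad 3 (end face) (contact force between pad_3 and anything else above 0.5 N and distance between probe_ball and pad_3 below 0.018 m), for 0.2 s.
4. the probe stands on its outline again (horizontal distance between probe_grip and park_mid below 0.025 m and height (world z) of probe_grip below 0.057 m and angle between probe_grip's own z axis and vertical below 0.1 rad), for 0.2 s.
5. every 38 mm jar stands at the bottom of a pocket, let go, and the stray small jar stands in the tray, with the lever not yet thrown (x of jar_a_mid in the frame of carrier between -0.02 and 0.02 m and y of jar_a_mid in the frame of carrier between -0.11 and 0.11 m and height (world z) of each of jar_a_mid, jar_b_mid, jar_c_mid, jar_d_mid below 0.04 m and angle between each of jar_a_mid, jar_b_mid, jar_c_mid, jar_d_mid, stray_mid's own z axis and vertical below 0.15 rad and contact force between the fingers and jar_a below 0.1 N and x of jar_b_mid in the frame of carrier between -0.02 and 0.02 m and y of jar_b_mid in the frame of carrier between -0.11 and 0.11 m and contact force between the fingers and jar_b below 0.1 N and x of jar_c_mid in the frame of carrier between -0.02 and 0.02 m and y of jar_c_mid in the frame of carrier between -0.11 and 0.11 m and contact force between the fingers and jar_c below 0.1 N and x of jar_d_mid in the frame of carrier between -0.02 and 0.02 m and y of jar_d_mid in the frame of carrier between -0.11 and 0.11 m and contact force between the fingers and jar_d below 0.1 N and x of stray_mid in the frame of tray between -0.04 and 0.04 m and y of stray_mid in the frame of tray between -0.04 and 0.04 m and height (world z) of stray_mid below 0.042 m and contact force between the fingers and stray below 0.1 N and value of joint lever below 0.5 rad), for 0.3 s.
6. the lever is thrown with the jars in (x of jar_a_mid in the frame of carrier between -0.02 and 0.02 m and y of jar_a_mid in the frame of carrier between -0.11 and 0.11 m and height (world z) of each of jar_a_mid, jar_b_mid, jar_c_mid, jar_d_mid below 0.04 m and angle between each of jar_a_mid, jar_b_mid, jar_c_mid, jar_d_mid, stray_mid's own z axis and vertical below 0.15 rad and contact force between the fingers and jar_a below 0.1 N and x of jar_b_mid in the frame of carrier between -0.02 and 0.02 m and y of jar_b_mid in the frame of carrier between -0.11 and 0.11 m and contact force between the fingers and jar_b below 0.1 N and x of jar_c_mid in the frame of carrier between -0.02 and 0.02 m and y of jar_c_mid in the frame of carrier between -0.11 and 0.11 m and contact force between the fingers and jar_c below 0.1 N and x of jar_d_mid in the frame of carrier between -0.02 and 0.02 m and y of jar_d_mid in the frame of carrier between -0.11 and 0.11 m and contact force between the fingers and jar_d below 0.1 N and x of stray_mid in the frame of tray between -0.04 and 0.04 m and y of stray_mid in the frame of tray between -0.04 and 0.04 m and height (world z) of stray_mid below 0.042 m and contact force between the fingers and stray below 0.1 N and value of joint lever above 0.85 rad), for 0.2 s.
At the end, for the whole second after the job is handed in: All 38 mm jars present stand upright (0.15 rad) at the bottom of pockets, the stray small jar in the tray, released; lever past 0.85 rad; probe upright within 25 mm of the middle of its outline; other jars upright within 50 mm, bystanders within 40 mm of their start (all of step 4 and all of step 6 and distance of each of small_1_mid, large_1_mid from where it was at the start of the episode below 0.05 m and angle between each of small_1_mid, large_1_mid's own z axis and vertical below 0.15 rad and distance of each of marker_center, dish_rim, slide_box_mid from where it was at the start of the episode below 0.04 m); the robot touches nothing.
It fails at once if a pad is struck hard (over 60 N) (contact force between any of pad_1, pad_2, pad_3 and anything else above 60 N).
It fails at once if a small or large jar is moved over 60 mm (distance of any of small_1_mid, large_1_mid from where it was at the start of the episode above 0.06 m).
It fails at once if a bystander is moved over 50 mm (distance of any of marker_center, dish_rim, slide_box_mid from where it was at the start of the episode above 0.05 m).
Of jar_a, jar_b, jar_c, jar_d only 2 to 4 are there at a start; the rules pass over those that are not, and their reading is None.
At some moment in a run one of jar_a, jar_b, jar_c, jar_d may be knocked a few centimetres aside while the robot is not near it.
Once in a run the grip may slacken for a moment while it holds something.
It also fails if it takes over 210 s, if anything falls off the work surface, if the arm or the gripper's body presses on something with over 40 N, if the wrist force passes 120 N, or if a joint passes its speed limit or range.

ROBOT

A 6-joint arm with a two-finger parallel gripper is mounted at the origin on the work surface. World frame = base frame: x ahead of the robot, y to its left, z up, the work surface at z = 0. Lengths are in m, angles in degrees, forces in N, time in s.
With the tool pointing down it reaches from about 0.3 to 0.75 m from the base axis. Payload 8.5 kg.
Tool frame: the origin (TCP) lies at the very end of the fingers, on their centre line; the grasp point (between the pads) lies 19 mm behind it; z points along the fingers, y is the direction in which the jaws open and shut (so a half turn about z gives the same grasp; the last joint's range is limited). The gripper opens to 85 mm and grips with 20 to 120 N. Pads are 22 mm wide; open, the fingers measure 114 mm over their backs; the gripper's body (76 mm by 85 mm) begins 54 mm behind the grasp point. The pads swing forward as they close: fully open they stand 13 mm farther back than shut.
Start: joints at [-76.278, 21.807, 74.336, -0, 83.858, -12.336], TCP at [0.242, -0.494, 0.231] pointing down, gripper open.
Joint ranges: [-178.18, 178.18], [-50.72, 133.34], [12.68, 142.11], [-81.47, 261.47], [9.98, 163.14], [-165.26, 165.26]. Speed limits (degrees/s): [136.94, 136.94, 180, 180, 180, 180].

INTERFACE

Orientations are given as a 3x3 rotation matrix whose columns are the frame's x, y, z axes.
In Python, from rig import status, vision, env gives the robot as it stands.
- The arm moves only by the tool send_rows, never from a script. Its argument "targets" is a list of rows, each a list of 7 numbers: the shift along the tool's x, y, z in units of 50 mm (1.0 is 50 mm), then the turn, a rotation vector about the tool's x, y, z in units of 8 degrees (1.0 is 8 degrees), then the finger opening in mm, from 0 to 85.4. A call has 1 to 5 rows; each row is the pose to reach, as a shift and turn from the pose commanded when the call began, along the tool's axes at that moment; what a row does not reach only later rows make up. A row lasts 1/8 s, in which the tool goes at most 62.5 mm and 10.7 degrees, less where a joint would pass 70% of its speed; a pose out of reach is approached as far as the arm can. A call with a gripper value outside its range is refused whole. The fingers move at their own pace and stop on an object; "grip_force" is the grip in N (left out, the last holds). Time passes only in rows, so rows that repeat a pose let the fingers close. It gives the time, the measured TCP pose, the force and the opening at its end, in the units of the state.
- status.observe(): the state, without advancing time (a new reading comes with each control period).
- vision.get_image(name): name is "scene" or "top" or "wrist"; returns (picture, depth): 420x560x3 uint8, red, green, blue; 420x560 float32, m along the optical axis (not along the pixel's ray), 0 where there is no reading.
- vision.camera_model(name): a dict with "camera_matrix" (3x3 intrinsics, pixels), "view" (4x4, takes a point from world to camera coordinates); the wrist camera has in their place "T_tool_cam" (4x4, takes a point from camera to tool coordinates, whose origin is the TCP and whose axes are the flange's). Camera axes: x right, y down, z forward; pixel columns grow to the right and rows downward; lengths in m; the calibration is good to about 2 mm. A picture is of the moment at which its call begins: read the wrist's pose just before it. camera_model takes no time and is no camera call.
- env.close_job(): hands the job in, once; it reports no verdict.
Trained networks look in the newest picture that a camera, given by its name, has taken for a name from the list of things; names that differ only in an ending like _2 or _b are one class to them, and where a whole thing is asked for, a point or a joint stands for the part that bears it (a point fixed in the world has none). Each returns a list of dicts, best first, with "p" (0 to 1); they miss things now and then, are a little off and sometimes report something else, mostly with a low value. They report only what shows in the picture. A call takes as long as a camera call.
- vision.masks_of(camera, label): "pixels" (420x560 bool, what is visible of it) and "extent" ([left, top, right, bottom] in pixels, round what is visible of it).
The state is a dict: "time_s": time; "q": joint angles; "qvel": joint speeds; "joint_efforts": joint torques, N m; "position": TCP position; "tool_rot": TCP orientation; "ft_force": force on the tool from outside, world axes, zero at the start; "wrist_torque": the same for the moment, N m; "grip_width": finger opening in m.
Only numpy, scipy, OpenCV 4.12 (cv2) and the standard library are available. Lean on these libraries where they do the work, as an engineer would, in place of code of your own. Each camera call takes 0.05 s, during which the arm holds its last target.

## Working session

There is one attempt and no reset: what is moved stays moved. The work goes in short steps, Python scripts to look and compute and a tool call to move; the robot and the scene stay as the last step left them, time stands still between calls to the robot, and variables do not carry over. Pictures are saved under pics/ and viewed, and the job is handed in when it is done.

Besides the shell and the picture viewer there is one more tool, called after "Request:" as name(argument=value, ...) on one line, values as JSON. send_rows: Moves the arm, as the interface text tells. Its arguments: {"type":"object","properties":{"targets":{"type":"array","items":{"type":"array","items":{"type":"number"}}},"grip_force":{"type":"number"}},"required":["targets"]}

```bash
mkdir -p pics; ls
python3 - <<'E'
from rig import status, vision, env
import cv2
s=status.observe(); print(s)
for n in("scene","top","wrist"):
    im,d=vision.get_image(n); cv2.imwrite(f"pics/{n}0.png",im[:,:,::-1])
    m=vision.camera_model(n); print(n,m)
E
```

```text
pics
{'time_s': 0.0, 'q': array([-7.62774867e+01,  2.18422429e+01,  7.43858549e+01, -8.89719824e-04,
        8.38580077e+01, -1.23342121e+01]), 'qvel': array([ 0.03084784, -0.1217164 ,  0.03610665, -0.0588702 ,  0.02769678,
       -0.0662244 ]), 'joint_efforts': array([-1.31763245e-03, -4.48464060e+01, -2.31277460e+01, -2.89170011e-04,
        4.75792403e-03,  6.67221883e-06]), 'position': array([ 0.24152874, -0.49379723,  0.23069356]), 'tool_rot': array([[ 8.98358921e-01,  4.39262008e-01, -3.71498152e-04],
       [ 4.39262059e-01, -8.98357792e-01,  1.45626370e-03],
       [ 3.05943058e-04, -1.47143253e-03, -9.99998871e-01]]), 'ft_force': array([-0.79520224, -0.51205193, -0.03242355]), 'wrist_torque': array([ 0.02314744, -0.00042129,  0.00283733]), 'grip_width': 0.0851153254927178}
scene {'camera_matrix': array([[455.84513851,   0.        , 270.62433052],
       [  0.        , 455.84513851, 206.07640712],
       [  0.        ,   0.        ,   1.        ]]), 'view': array([[ 0.04571872,  0.99879776,  0.01768716, -0.01171173],
       [ 0.68624614, -0.01853566, -0.72713318, -0.35476471]
[... 391 characters left out ...]
, -0.05119783, -0.21035025,  0.63014375],
       [ 0.2102648 ,  0.00711057, -0.97761861,  1.0271175 ],
       [ 0.        ,  0.        ,  0.        ,  1.        ]])}
wrist {'camera_matrix': array([[296.58840918,   0.        , 276.74412759],
       [  0.        , 296.58840918, 217.10007536],
       [  0.        ,   0.        ,   1.        ]]), 'T_tool_cam': array([[-7.05769974e-04, -9.63429329e-01, -2.67961619e-01,
         6.79650160e-02],
       [ 9.99999669e-01, -7.88262643e-04,  2.00273493e-04,
         2.05430822e-04],
       [-4.04173491e-04, -2.67961389e-01,  9.63429567e-01,
        -1.42319028e-01],
       [ 0.00000000e+00,  0.00000000e+00,  0.00000000e+00,
         1.00000000e+00]])}
```

View pics/top0.png

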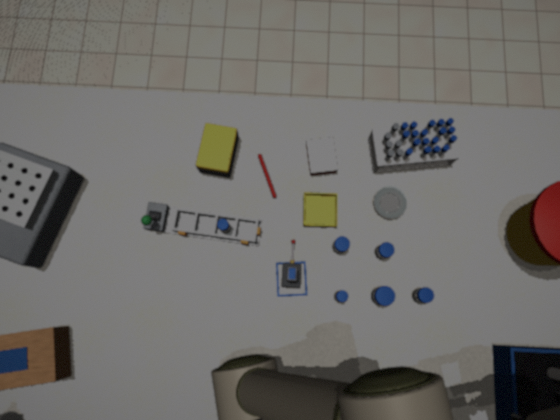

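View pics/scene0.png

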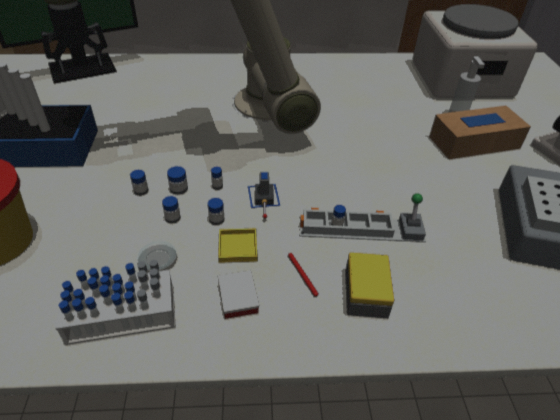

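View pics/wrist0.png

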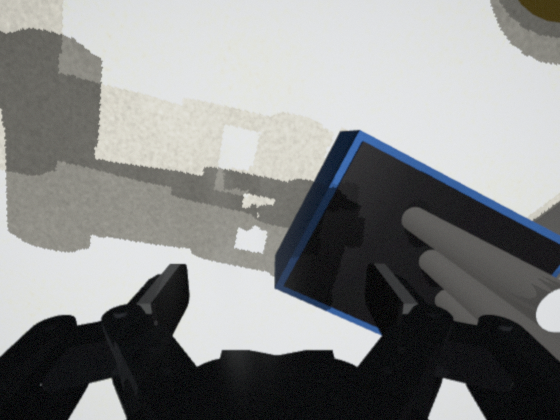

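The top view shows the carrier at about (217,225) with the stray in pocket 1 at (224,226) and the lever knob at (147,220). The probe is at (291,275), the tray at (320,210), and five bench jars at (342,245), (386,250), (341,296), (384,296) and (425,295). Next I'll measure them.

```bash
cat > h.py <<'E'
import numpy as np, cv2
from rig import status, vision, env
def cloud(name):
    if name=="wrist":
        s=status.observe()
    im,d=vision.get_image(name); m=vision.camera_model(name)
    K=m["camera_matrix"]
    v,u=np.mgrid[0:d.shape[0],0:d.shape[1]]
    P=np.stack([(u-K[0,2])/K[0,0]*d,(v-K[1,2])/K[1,1]*d,d],-1)
    if name=="wrist":
        P=P@m["T_tool_cam"][:3,:3].T+m["T_tool_cam"][:3,3]
        P=P@s["tool_rot"].T+s["position"]
    else:
        V=np.linalg.inv(m["view"]); P=P@V[:3,:3].T+V[:3,3]
    P[d<=0]=np.nan
    return im,P
def project(name,X,s=None):
    m=vision.camera_model(name);X=np.atleast_2d(X)
    if name=="wrist":
        s=s or status.observe()
        X=(X-s["position"])@s["tool_rot"]
        T=np.linalg.inv(m["T_tool_cam"]); X=X@T[:3,:3].T+T[:3,3]
    else: X=X@m["view"][:3,:3].T+m["view"][:3,3]
    K=m["camera_matrix"]; return np.c_[X[:,0]/X[:,2]*K[0,0]+K[0,2],X[:,1]/X[:,2]*K[1,1]+K[1,2]]
def circ(pts):
    A=np.c_[2*pts,np.ones(len(pts))]; b=(pts**2).sum(1)
    c=np.linalg.lstsq(A,b,rcond=None)[0]; return c[:2],np.sqrt(c[2]+c[:2]@c[:2])
def rel(goal,R=None,s=None):
    """goal TCP world -> shift in units in current tool axes, R-> rotvec units"""
    s=s or status.observe()
    t=s["tool_rot"].T@(np.array(goal)-s["position"])/0.05
    r=np.zeros(3)
    if R is not None: r=np.degrees(cv2.Rodrigues(s["tool_rot"].T@R)[0].ravel())/8
    return np.round(t,3),np.round(r,3)
E
python3 - <<'E'
from h import *
for cam in("top","scene"):
    im,P=cloud(cam)
    for lab in ["jar_a_mid","small_1_mid","stray_mid","large_1_mid","probe_grip","probe_ball","carrier","tray","lever","pad_1","park_mid","marker_center","dish_rim","slide_box_mid"]:
        try: r=vision.masks_of(cam,lab)
        except Exception as e: print(cam,lab,e); continue
        for k in r:
            if k["p"]<.25: continue
            q=P[k["pixels"]]; q=q[~np.isnan(q[:,0])]
            if len(q)==0: continue
            t=q[q[:,2]>np.percentile(q[:,2],90)-.008]
            mid=(q.min(0)+q.max(0))/2
            tm=(t.min(0)+t.max(0))/2; w=np.percentile(t,98,0)-np.percentile(t,2,0)
            print(cam,lab,round(k["p"],2),np.round(k["extent"]),k["pixels"].sum(),"mean",q.mean(0).round(3),"top",t.mean(0).round(3),tm.round(3),"w",w.round(3))
E
```

```text
top small_1_mid 0.59 [140. 204. 265. 249.] 3008 mean [0.599 0.207 0.018] top [0.602 0.231 0.034] [0.602 0.202 0.062] w [0.082 0.28  0.073]
top small_1_mid 0.5 [335. 290. 349. 302.] 126 mean [ 0.436 -0.149  0.055] top [ 0.436 -0.151  0.059] [ 0.435 -0.152  0.059] w [0.024 0.024 0.009]
top stray_mid 0.72 [217. 222. 230. 233.] 146 mean [0.592 0.143 0.056] top [0.594 0.145 0.063] [0.594 0.146 0.062] w [0.026 0.027 0.009]
top large_1_mid 0.79 [371. 289. 398. 307.] 414 mean [ 0.442 -0.25   0.052] top [ 0.443 -0.254  0.059] [ 0.443 -0.254  0.059] w [0.042 0.043 0.008]
top probe_grip 0.63 [280. 243. 302. 292.] 483 mean [ 0.481 -0.029  0.037] top [ 0.482 -0.029  0.074] [ 0.482 -0.029  0.073] w [0.031 0.022 0.009]
top probe_ball 0.98 [280. 239. 305. 287.] 508 mean [ 0.486 -0.029  0.037] top [ 0.482 -0.029  0.074] [ 0.482 -0.029  0.073] w [0.031 0.022 0.009]
top probe_ball 0.65 [376. 243. 394. 260.] 260 mean [ 0.551 -0.254  0.051] top [ 0.553 -0.258  0.059] [ 0.554 -0.257  0.059] w [0.032 0.035 0.008]
top carrier 0.97 [143. 199. 262. 249.] 3111 mean [0.599 0.204 0.017] top [0.602 0.23  0.034] [
[... 2916 characters left out ...]
249. 184. 278. 209.] 120 mean [ 0.481 -0.03  -0.001] top [ 0.481 -0.03  -0.001] [ 0.476 -0.029 -0.001] w [0.087 0.079 0.006]
scene marker_center 0.55 [287. 256. 317. 299.] 265 mean [0.748 0.049 0.008] top [0.748 0.049 0.008] [0.744 0.048 0.008] w [0.108 0.047 0.008]
scene dish_rim 0.96 [136. 243. 181. 270.] 810 mean [ 0.674 -0.277  0.007] top [ 0.671 -0.277  0.01 ] [ 0.712 -0.277  0.056] w [0.076 0.083 0.01 ]
scene dish_rim 0.3 [332. 207. 344. 224.] 232 mean [0.602 0.145 0.046] top [0.598 0.146 0.061] [0.596 0.146 0.06 ] w [0.025 0.024 0.009]
scene slide_box_mid 0.74 [217. 269. 260. 322.] 1557 mean [ 0.808 -0.093  0.027] top [ 0.802 -0.094  0.03 ] [ 0.8   -0.094  0.029] w [0.09  0.072 0.007]
```

```bash
cat >> h.py <<'E'
def Rz(deg):
    a=np.radians(deg); return np.array([[np.cos(a),np.sin(a),0],[np.sin(a),-np.cos(a),0],[0,0,-1]])
E
python3 - <<'E'
from h import *
print(rel([.46,-.03,.25],Rz(0)))
E
```

```text
(array([ 8.001, -6.42 , -0.373]), array([ 1.000e-03, -0.000e+00,  3.257e+00]))
```

Request:
send_rows(targets=[[8.0,-6.42,-0.37,0,0,3.26,85],[8.0,-6.42,-0.37,0,0,3.26,85],[8.0,-6.42,-0.37,0,0,3.26,85],[8.0,-6.42,-0.37,0,0,3.26,85],[8.0,-6.42,-0.37,0,0,3.26,85]])

```text
time_s: 2.28
position: [0.3746, -0.2109, 0.2428]
tool_rot: [[1.0, -0.001, 0.001], [-0.001, -1.0, -0.0], [0.001, 0.0, -1.0]]
ft_force: [0.8, -0.2, 0.4]
grip_width: 0.085
```

Run:
```python
from h import *
print(rel([.46,-.03,.25],Rz(0)))
```

```text
(array([ 1.706, -3.619, -0.144]), array([ 0.003, -0.004, -0.006]))
```

Request:
send_rows(targets=[[1.7,-3.6,-0.15,0,0,0,85],[1.7,-3.6,-0.15,0,0,0,85],[1.7,-3.6,-0.15,0,0,0,85],[1.7,-3.6,-0.15,0,0,0,85],[1.7,-3.6,-0.15,0,0,0,85]])

```text
time_s: 2.9
position: [0.4591, -0.0325, 0.25]
tool_rot: [[1.0, 0.001, -0.0], [0.001, -1.0, -0.0], [-0.0, 0.0, -1.0]]
ft_force: [0.0, -0.4, -0.1]
grip_width: 0.0848
```

Run:
```python
from h import *
im,P=cloud("wrist"); cv2.imwrite("pics/w1.png",im[:,:,::-1]); np.save("w1.npy",P)
z=P[...,2]
for lab in["probe_grip","probe_ball","park_mid"]:
  for k in vision.masks_of("wrist",lab):
    q=P[k["pixels"]];q=q[~np.isnan(q[:,0])]
    print(lab,round(k["p"],2),k["extent"],np.percentile(q,1,0).round(4),np.percentile(q,99,0).round(4))
# grip block top
m=(z>.069)&(z<.078)&(abs(P[...,0]-.483)<.06)&(abs(P[...,1]+.03)<.05)
q=P[m];print("block",cv2.minAreaRect(q[:,:2].astype(np.float32)*1000),len(q),q[:,2].mean())
hsv=cv2.cvtColor(im,cv2.COLOR_RGB2HSV)
red=((hsv[...,0]<6)|(hsv[...,0]>174))&(hsv[...,1]>130)&(hsv[...,2]>60)
q=P[red];print("red",np.nanmean(q,0),len(q), np.argwhere(red).mean(0))
```

```text
probe_grip 0.64 [253.5, 97.5, 294.1, 196.4] [ 0.4547 -0.052   0.0161] [ 0.5683 -0.0062  0.0765]
probe_ball 0.96 [253.6, 94.2, 294.2, 198.0] [ 0.4536 -0.052   0.0095] [ 0.5694 -0.0056  0.0764]
park_mid 0.87 [243.1, 142.1, 304.2, 207.4] [ 0.43   -0.0683 -0.001 ] [0.5193 0.0096 0.0026]
park_mid 0.21 [291.5, 0.0, 376.1, 63.3] [ 0.6106 -0.1387  0.0017] [ 0.6734 -0.0527  0.0209]
park_mid 0.2 [356.9, 84.7, 406.5, 122.4] [ 5.437e-01 -1.819e-01  1.000e-04] [ 0.5811 -0.1298  0.0615]
block ((482.32562255859375, -28.760650634765625), (24.03008270263672, 33.561195373535156), 89.26005554199219) 684 0.07429397726732213
red [ 0.56756048 -0.03048725  0.02102152] 44 [ 98.75       274.79545455]
```

View pics/w1.png

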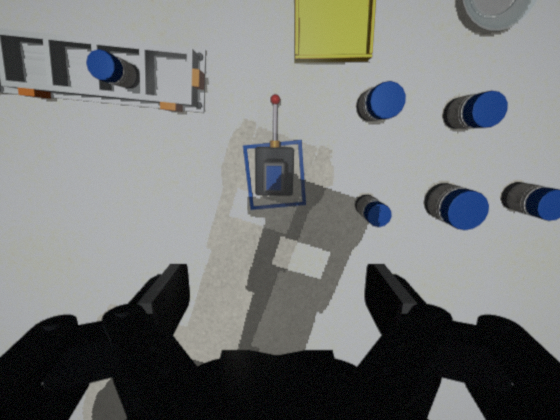

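Request:
send_rows(targets=[[0.46,-0.07,1.2,0,0,0,70],[0.46,-0.07,2.4,0,0,0,70],[0.46,-0.07,3.4,0,0,0,70],[0.46,-0.07,4.0,0,0,0,70],[0.46,-0.07,4.28,0,0,0,70]])

```text
time_s: 3.72
position: [0.4815, -0.0301, 0.0348]
tool_rot: [[1.0, -0.002, -0.002], [-0.002, -1.0, 0.001], [-0.002, -0.001, -1.0]]
ft_force: [-0.3, 0.2, -0.9]
grip_width: 0.0701
```

Request:
send_rows(targets=[[0,0,0,0,0,0,70],[0,0,0,0,0,0,20],[0,0,0,0,0,0,20],[0,0,0,0,0,0,20],[0,0,0,0,0,0,15]], grip_force=60)

```text
time_s: 4.35
position: [0.4825, -0.0293, 0.0369]
tool_rot: [[1.0, -0.0, 0.002], [-0.0, -1.0, -0.001], [0.002, 0.001, -1.0]]
ft_force: [-0.1, -0.6, 6.5]
grip_width: 0.0234
```

Run:
```python
from h import *
s=status.observe();print(s["position"],s["grip_width"],s["ft_force"])
im,P=cloud("top");cv2.imwrite("pics/t1.png",cv2.resize(im[170:330,100:300,::-1],(800,640))[:600])
# carrier fit from top & saved wrist: wall tops z 27..33
for name,P in(("top",P),("w1",np.load("w1.npy"))):
    q=P[(P[...,2]>.026)&(P[...,2]<.036)&(P[...,0]>.53)&(P[...,0]<.67)&(P[...,1]>.04)&(P[...,1]<.28)]
    print(name,len(q),cv2.minAreaRect((q[:,:2]*1000).astype(np.float32)))
    p=np.load("w1.npy")
```

```text
[ 0.48252226 -0.02929722  0.03689998] 0.02340312557705625 [-0.10547476 -0.58554589  6.47125565]
top 674 ((594.6405639648438, 165.7950897216797), (221.69979858398438, 66.29679870605469), 84.6169662475586)
w1 4233 ((595.0096435546875, 166.25210571289062), (222.92381286621094, 66.35166931152344), 84.62319946289062)
```

```bash
cat >> h.py <<'E'
C0=np.array([.597,.168]);TH=-5.4
def car(x,y):
    a=np.radians(TH); return C0+np.array([np.cos(a)*x-np.sin(a)*y,np.sin(a)*x+np.cos(a)*y])/1000
E
python3 - <<'E'
from h import *
for n,(x,y) in dict(pre1=(-83-85,-80),t1=(-43-85,-80),t2=(-43-85,80),t3=(-85,-121)).items(): print(n,car(x,y))
print(rel([*car(-83-85,-80),.08],Rz(TH)))
E
```

```text
pre1 [0.42221692 0.10416524]
t1 [0.4620394  0.10040091]
t2 [0.47709673 0.25969082]
t3 [0.50099013 0.05553621]
(array([-1.205, -2.669, -0.866]), array([ 0.004, -0.012,  0.674]))
```

Request:
send_rows(targets=[[0,0,-0.3,0,0,0,15],[0,0,-0.87,0,0,0,15],[-0.6,-1.0,-0.87,0,0,0.3,15],[-1.2,-1.9,-0.87,0,0,0.67,15],[-1.2,-2.67,-0.87,0,0,0.67,15]])

```text
time_s: 5.03
position: [0.4197, 0.1058, 0.0796]
tool_rot: [[0.996, -0.094, -0.002], [-0.094, -0.996, 0.0], [-0.002, 0.0, -1.0]]
ft_force: [1.0, -0.2, -2.5]
grip_width: 0.0233
```

Request:
send_rows(targets=[[0,0,0,0,0,0,15]])

```text
time_s: 5.15
position: [0.4215, 0.1062, 0.0797]
tool_rot: [[0.996, -0.09, 0.0], [-0.09, -0.996, 0.0], [-0.0, -0.0, -1.0]]
ft_force: [-0.1, -0.8, -3.1]
grip_width: 0.0233
```

Run:
```python
from h import *
s=status.observe();print(s["position"],s["grip_width"],s["ft_force"])
im,P=cloud("wrist");cv2.imwrite("pics/w2.png",im[:,:,::-1]);np.save("w2.npy",P)
q=P[(P[...,2]>.026)&(P[...,2]<.036)&(P[...,0]>.53)&(P[...,0]<.67)&(P[...,1]>.04)&(P[...,1]<.28)]
print(len(q),cv2.minAreaRect((q[:,:2]*1000).astype(np.float32)))
```

```text
[0.42149674 0.1062405  0.07971174] 0.023266121133842008 [-0.1402928  -0.77376426 -3.11496429]
794 ((564.6238403320312, 159.0635986328125), (185.34828186035156, 8.576218605041504), 84.78363037109375)
```

View pics/w2.png

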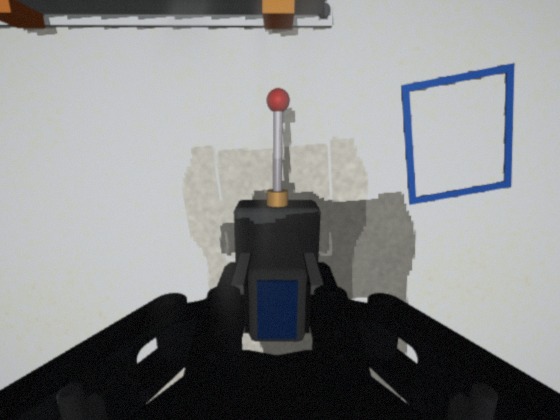

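The ball at (278,100) is in line with pad 1 at (278,15), and the whole blue outline shows, centred near (458,135). I'll measure both.

Run:
```python
from h import *
im=cv2.imread("pics/w2.png");P=np.load("w2.npy")
hsv=cv2.cvtColor(im,cv2.COLOR_BGR2HSV);h,sa,v=[hsv[...,i].astype(int) for i in range(3)]
red=((h<5)|(h>175))&(sa>150)&(v>90); red[160:]=0
q=P[red];q=q[~np.isnan(q[:,0])];print("ball",q.mean(0),q.max(0),len(q),q.min(0))
x=np.where((h>8)&(h<18)&(sa>150)&(v>60),1,0).astype(np.uint8);x[60:]=0
n,l,st,c=cv2.connectedComponentsWithStats(x)
for i in range(1,n):
    if st[i,4]>60:
        q=P[l==i];print("orange",st[i],np.nanmin(q,0),np.nanmax(q,0))
b=(h>100)&(h<125)&(sa>120)&(v>80);b[:, :380]=0;b[230:]=0
q=P[b];q=q[~np.isnan(q[:,0])];print("outline",cv2.minAreaRect((q[:,:2]*1000).astype(np.float32)),q[:,2].mean())
```

```text
ball [0.50737899 0.09923932 0.06371559] [0.51027112 0.10073302 0.06525249] 41 [0.50462635 0.09757529 0.06191302]
orange [  0   0  13  14 159] [0.56878752 0.2421352  0.02711732] [0.57601763 0.25004344 0.03182965]
orange [264   0  30  18 354] [0.55443467 0.08426143 0.02477692] [0.56261394 0.10053092 0.03170021]
outline ((475.1864013671875, -30.365497589111328), (85.56290435791016, 77.05956268310547), 5.118040561676025) 0.0008046292429067432
```

Request:
send_rows(targets=[[0,0.05,0.4,0,0,0,15],[0.3,0.05,0.78,0,0,0,15],[0.55,0.05,0.78,0,0,0,15],[0.68,0.05,0.78,0,0,0,15],[0.7,0.05,0.78,0,0,0,15]])

```text
time_s: 5.82
position: [0.4574, 0.0983, 0.0411]
tool_rot: [[0.996, -0.094, 0.001], [-0.094, -0.996, -0.0], [0.001, -0.0, -1.0]]
ft_force: [-0.5, 0.2, -3.2]
grip_width: 0.0233
```

Run:
```python
from h import *
s=status.observe();print(s["position"],s["grip_width"],s["ft_force"])
im,P=cloud("wrist");cv2.imwrite("pics/w3.png",im[:,:,::-1])
```

```text
[0.45735725 0.09828646 0.04112924] 0.023338723745506412 [-0.52850539  0.23622458 -3.16563379]
```

View pics/w3.png

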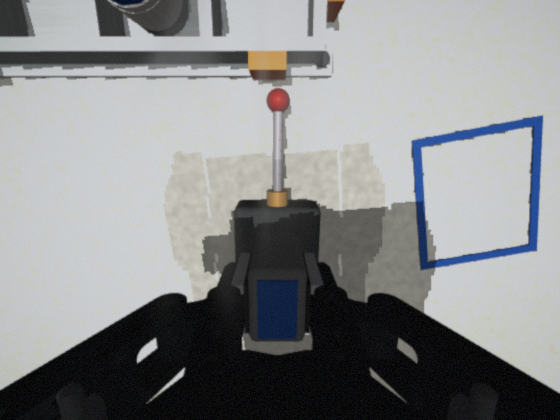

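The ball at (278,100) sits about 3–4 mm to the right of the pad centre at (267,65), so I'll correct sideways and creep in.

Request:
send_rows(targets=[[0,-0.07,0,0,0,0,15],[0.04,-0.07,0,0,0,0,15],[0.06,-0.07,0,0,0,0,15]])

```text
time_s: 6.25
position: [0.4602, 0.1018, 0.0406]
tool_rot: [[0.996, -0.094, 0.0], [-0.094, -0.996, -0.0], [0.0, 0.0, -1.0]]
ft_force: [-0.4, 0.4, -3.3]
grip_width: 0.0236
```

Request:
send_rows(targets=[[0.02,0,0,0,0,0,15],[0.02,0,0,0,0,0,15]])

```text
time_s: 6.5
position: [0.4611, 0.1016, 0.0405]
tool_rot: [[0.996, -0.094, -0.0], [-0.094, -0.996, -0.0], [-0.0, 0.0, -1.0]]
ft_force: [0.4, -0.7, -1.8]
grip_width: 0.0233
```

Request:
send_rows(targets=[[0.02,0,0,0,0,0,15],[0.02,0,0,0,0,0,15]])

```text
time_s: 6.75
position: [0.4621, 0.1015, 0.0405]
tool_rot: [[0.996, -0.094, 0.0], [-0.094, -0.996, -0.0], [0.0, 0.0, -1.0]]
ft_force: [-0.4, 0.1, -3.2]
grip_width: 0.0235
```

Request:
send_rows(targets=[[0.02,0,0,0,0,0,15],[0.02,0,0,0,0,0,15]])

```text
time_s: 7.0
position: [0.4631, 0.1015, 0.0405]
tool_rot: [[0.996, -0.094, 0.0], [-0.094, -0.996, -0.0], [0.0, 0.0, -1.0]]
ft_force: [-0.5, -0.4, -2.2]
grip_width: 0.0236
```

Request:
send_rows(targets=[[0.02,0,0,0,0,0,15],[0.02,0,0,0,0,0,15]])

```text
time_s: 7.25
position: [0.4642, 0.1014, 0.0406]
tool_rot: [[0.996, -0.094, 0.0], [-0.094, -0.996, 0.0], [0.0, -0.0, -1.0]]
ft_force: [0.1, 0.8, -3.0]
grip_width: 0.0232
```

Request:
send_rows(targets=[[0.02,0,0,0,0,0,15],[0.02,0,0,0,0,0,15]])

```text
time_s: 7.5
position: [0.4646, 0.1013, 0.0404]
tool_rot: [[0.996, -0.094, -0.001], [-0.094, -0.996, 0.0], [-0.001, 0.0, -1.0]]
ft_force: [-2.2, 0.4, -2.4]
grip_width: 0.0232
```

Run:
```python
from h import *
s=status.observe();print(s["position"],s["grip_width"],s["ft_force"])
im,P=cloud("wrist");cv2.imwrite("pics/w4.png",cv2.resize(im[20:180,180:380,::-1],(800,600)))
```

```text
[0.46460452 0.10134469 0.04043754] 0.023231509439981785 [-2.24171184  0.42726812 -2.40937204]
```

View pics/w4.png

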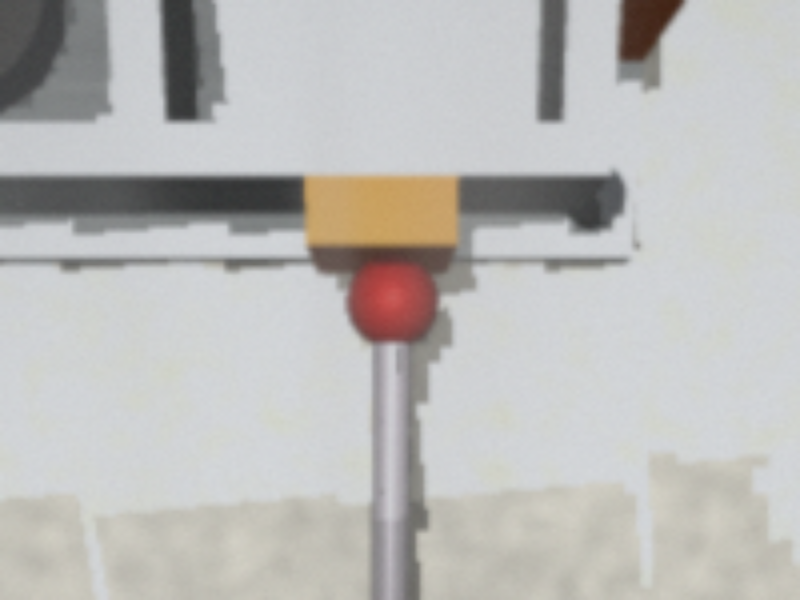

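Contact: fx is −2.2 N, and the ball at (392,300) is centred on the pad. I'll hold with a little more press.

Request:
send_rows(targets=[[0.02,0,0,0,0,0,15],[0.02,0,0,0,0,0,15],[0.02,0,0,0,0,0,15],[0.02,0,0,0,0,0,15]])

```text
time_s: 8.05
position: [0.4648, 0.1013, 0.0402]
tool_rot: [[0.996, -0.094, -0.003], [-0.094, -0.996, 0.0], [-0.003, 0.0, -1.0]]
ft_force: [-5.0, 0.7, -2.3]
grip_width: 0.0236
```

Request:
send_rows(targets=[[-0.4,0,0,0,0,0,15],[-0.4,-1.0,0,0,0,0,15],[-0.4,-2.1,0,0,0,0,15],[-0.4,-3.0,0,0,0,0,15],[-0.4,-3.22,0,0,0,0,15]])

```text
time_s: 8.68
position: [0.4616, 0.2656, 0.0405]
tool_rot: [[0.996, -0.091, 0.002], [-0.091, -0.996, 0.001], [0.002, -0.001, -1.0]]
ft_force: [0.1, 0.6, -3.8]
grip_width: 0.0236
```

Request:
send_rows(targets=[[0.1,0,0,0,0,0,15],[0.25,0,0,0,0,0,15],[0.25,0,0,0,0,0,15]])

```text
time_s: 9.05
position: [0.4747, 0.261, 0.0406]
tool_rot: [[0.995, -0.096, 0.001], [-0.096, -0.995, 0.0], [0.001, -0.0, -1.0]]
ft_force: [-1.3, 0.3, -3.8]
grip_width: 0.0233
```

```bash
sed -i 's/C0=.*/C0=np.array([.5994,.170]);TH=-5.4/' h.py
python3 - <<'E'
from h import *
s=status.observe();print(s["position"],s["grip_width"],s["ft_force"],car(-128,80))
im,P=cloud("wrist");cv2.imwrite("pics/w5.png",cv2.resize(im[20:180,180:380,::-1],(800,600)))
E
```

```text
[0.47468862 0.26100021 0.04059862] 0.023260432950778277 [-1.30871728  0.25094804 -3.77912739] [0.47949673 0.26169082]
```

View pics/w5.png

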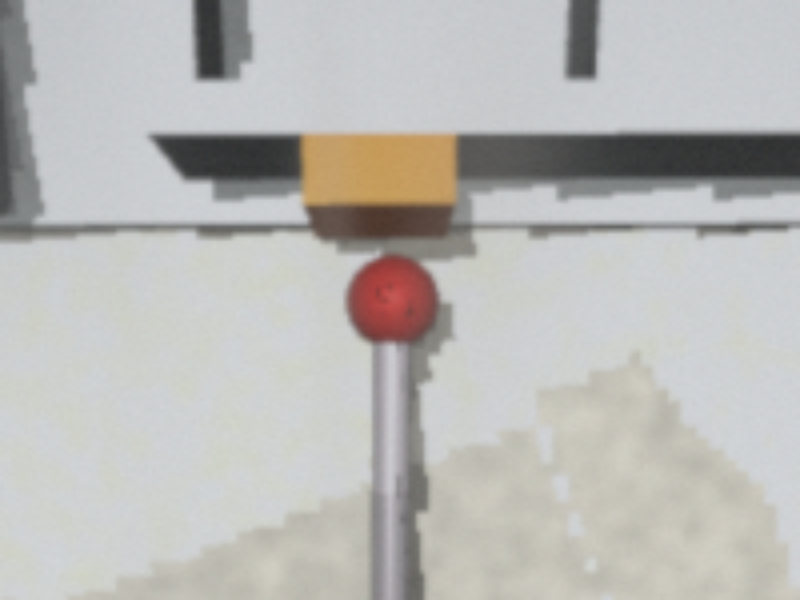

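The ball at (392,298) is lined up with pad 2, with about 5 mm still to go.

Request:
send_rows(targets=[[0.04,0,0,0,0,0,15],[0.07,0,0,0,0,0,15],[0.07,0,0,0,0,0,15]])

```text
time_s: 9.48
position: [0.4772, 0.2618, 0.0405]
tool_rot: [[0.996, -0.094, -0.0], [-0.094, -0.996, -0.0], [-0.0, 0.0, -1.0]]
ft_force: [-0.5, 0.7, -2.7]
grip_width: 0.0233
```

Request:
send_rows(targets=[[0.02,0,0,0,0,0,15],[0.02,0,0,0,0,0,15]])

```text
time_s: 9.72
position: [0.4782, 0.2618, 0.0405]
tool_rot: [[0.996, -0.094, 0.0], [-0.094, -0.996, -0.0], [0.0, 0.0, -1.0]]
ft_force: [-1.6, 1.2, -2.0]
grip_width: 0.0233
```

Request:
send_rows(targets=[[0.02,0,0,0,0,0,15],[0.02,0,0,0,0,0,15]])

```text
time_s: 9.98
position: [0.4792, 0.2617, 0.0405]
tool_rot: [[0.996, -0.094, 0.0], [-0.094, -0.996, 0.0], [0.0, -0.0, -1.0]]
ft_force: [-0.9, -0.1, -3.0]
grip_width: 0.0234
```

Request:
send_rows(targets=[[0.02,0,0,0,0,0,15],[0.02,0,0,0,0,0,15]])

```text
time_s: 10.22
position: [0.4796, 0.2616, 0.0404]
tool_rot: [[0.996, -0.094, -0.001], [-0.094, -0.996, -0.0], [-0.001, 0.0, -1.0]]
ft_force: [-2.3, 0.8, -1.8]
grip_width: 0.0233
```

Request:
send_rows(targets=[[0.02,0,0,0,0,0,15],[0.02,0,0,0,0,0,15],[0.02,0,0,0,0,0,15]])

```text
time_s: 10.6
position: [0.4798, 0.2616, 0.0404]
tool_rot: [[0.996, -0.094, -0.003], [-0.094, -0.996, -0.0], [-0.003, 0.001, -1.0]]
ft_force: [-6.9, 1.6, 0.4]
grip_width: 0.023
```

Request:
send_rows(targets=[[-0.5,0,0,0,0,0,15],[-0.5,1.2,0,0,0,0,15],[-0.5,2.4,0,0,0,0,15],[-0.5,3.6,0,0,0,0,15],[-0.5,4.34,0,0,0,0,15]])

```text
time_s: 11.22
position: [0.4363, 0.0453, 0.0408]
tool_rot: [[0.995, -0.095, 0.002], [-0.095, -0.995, -0.001], [0.002, 0.0, -1.0]]
ft_force: [0.5, 0.2, -3.3]
grip_width: 0.0231
```

Request:
send_rows(targets=[[0,0,0,0,0,0,15],[0.7,0,0,0,0,0,15],[1.36,0,0,0,0,0,15],[1.36,0,0,0,0,0,15]])

```text
time_s: 11.72
position: [0.5059, 0.0418, 0.0406]
tool_rot: [[0.996, -0.093, 0.003], [-0.093, -0.996, -0.0], [0.003, 0.0, -1.0]]
ft_force: [0.0, 1.5, -3.1]
grip_width: 0.0232
```

Run:
```python
from h import *
s=status.observe();print(s["position"],s["grip_width"],s["ft_force"],car(-85,-121))
im,P=cloud("wrist");cv2.imwrite("pics/w6.png",cv2.resize(im[20:180,180:380,::-1],(800,600)))
```

```text
[0.50594657 0.04180666 0.04059876] 0.023171240444426863 [ 0.01922847  1.48262216 -3.14807876] [0.50339013 0.05753621]
```

View pics/w6.png

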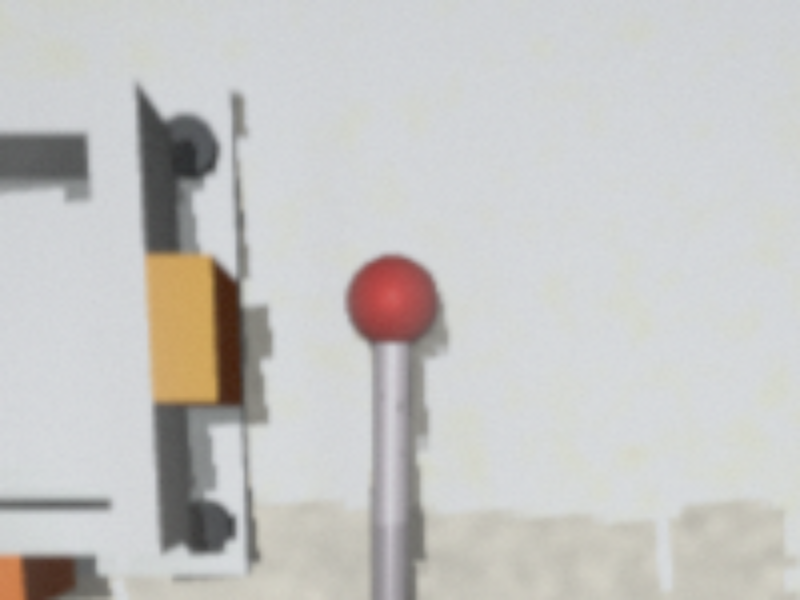

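The ball at (392,298) is about 14 mm clear of the pad 3 face (x≈240) and about 3 mm too far forward. I'll correct that and approach.

Request:
send_rows(targets=[[-0.05,0,0,0,0,0,15],[-0.05,-0.15,0,0,0,0,15],[-0.05,-0.22,0,0,0,0,15],[-0.05,-0.22,0,0,0,0,15]])

```text
time_s: 12.28
position: [0.5021, 0.053, 0.0406]
tool_rot: [[0.996, -0.093, 0.0], [-0.093, -0.996, -0.0], [0.0, 0.0, -1.0]]
ft_force: [0.2, -0.2, -3.4]
grip_width: 0.0234
```

Request:
send_rows(targets=[[0,-0.02,0,0,0,0,15],[0,-0.02,0,0,0,0,15]])

```text
time_s: 12.52
position: [0.5022, 0.0536, 0.0405]
tool_rot: [[0.996, -0.094, -0.0], [-0.094, -0.996, 0.0], [-0.0, -0.0, -1.0]]
ft_force: [0.0, -0.9, -3.8]
grip_width: 0.0237
```

Request:
send_rows(targets=[[0,-0.02,0,0,0,0,15],[0,-0.02,0,0,0,0,15]])

```text
time_s: 12.78
position: [0.5024, 0.0546, 0.0405]
tool_rot: [[0.996, -0.094, -0.0], [-0.094, -0.996, 0.0], [-0.0, -0.0, -1.0]]
ft_force: [0.3, -0.3, -3.3]
grip_width: 0.0233
```

Request:
send_rows(targets=[[0,-0.02,0,0,0,0,15],[0,-0.02,0,0,0,0,15]])

```text
time_s: 13.02
position: [0.5024, 0.0556, 0.0405]
tool_rot: [[0.996, -0.094, -0.0], [-0.094, -0.996, 0.0], [-0.0, -0.0, -1.0]]
ft_force: [0.1, -0.7, -3.0]
grip_width: 0.0233
```

Request:
send_rows(targets=[[0,-0.02,0,0,0,0,15],[0,-0.02,0,0,0,0,15]])

```text
time_s: 13.28
position: [0.5025, 0.0566, 0.0405]
tool_rot: [[0.996, -0.094, -0.0], [-0.094, -0.996, 0.0], [-0.0, -0.0, -1.0]]
ft_force: [-0.2, 0.0, -3.6]
grip_width: 0.0232
```

Request:
send_rows(targets=[[0,-0.02,0,0,0,0,15],[0,-0.02,0,0,0,0,15]])

```text
time_s: 13.52
position: [0.5026, 0.0576, 0.0405]
tool_rot: [[0.996, -0.094, -0.0], [-0.094, -0.996, 0.0], [-0.0, -0.0, -1.0]]
ft_force: [-0.8, 0.2, -2.8]
grip_width: 0.0234
```

Request:
send_rows(targets=[[0,-0.02,0,0,0,0,15],[0,-0.02,0,0,0,0,15]])

```text
time_s: 13.78
position: [0.5027, 0.0584, 0.0406]
tool_rot: [[0.996, -0.094, 0.0], [-0.094, -0.996, -0.0], [0.0, 0.0, -1.0]]
ft_force: [0.4, -2.1, -3.4]
grip_width: 0.0233
```

Run:
```python
from h import *
s=status.observe();print(s["position"],s["grip_width"],s["ft_force"],s["wrist_torque"])
im,P=cloud("wrist");cv2.imwrite("pics/w7.png",cv2.resize(im[20:180,180:380,::-1],(800,600)))
```

```text
[0.50274418 0.05839668 0.04057508] 0.02325436480904734 [ 0.36269811 -2.14670932 -3.42395623] [-0.36489148  0.04163094 -0.17591838]
```

View pics/w7.png

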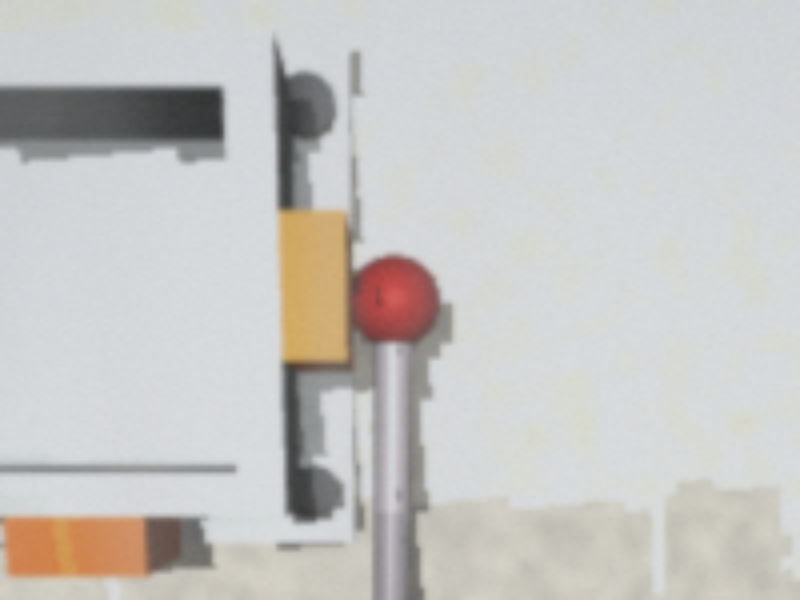

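The ball is on the pad, with fy at −2.1 N and a torque reading as well. I'll press slightly and hold.

Request:
send_rows(targets=[[0,-0.02,0,0,0,0,15],[0,-0.02,0,0,0,0,15],[0,-0.02,0,0,0,0,15],[0,-0.02,0,0,0,0,15]])

```text
time_s: 14.32
position: [0.5028, 0.059, 0.0406]
tool_rot: [[0.996, -0.094, -0.0], [-0.094, -0.996, -0.001], [-0.0, 0.001, -1.0]]
ft_force: [-1.6, -5.3, -2.4]
grip_width: 0.0236
```

```bash
sed -i 's/C0=.*/C0=np.array([.5993,.171]);TH=-5.35/' h.py
python3 - <<'E'
from h import *
s=status.observe();print(s["position"],s["grip_width"],s["ft_force"],s["wrist_torque"])
print(rel([.476,-.030,.06],Rz(TH)), car(-85,-121))
E
```

```text
[0.50280352 0.05896593 0.0405836 ] 0.02362957781718162 [-1.58352108 -5.27690933 -2.37349512] [-1.1171208   0.16421497 -0.5040477 ]
(array([-0.366,  1.822, -0.387]), array([ 0.007,  0.   , -0.009])) [0.50338831 0.05845247]
```

Request:
send_rows(targets=[[0,0.3,0,0,0,0,15],[-0.2,0.8,-0.35,0,0,0,15],[-0.37,1.6,-0.35,0,0,0,15],[-0.37,1.82,-0.35,0,0,0,15],[-0.37,1.82,-0.35,0,0,0,15]])

```text
time_s: 14.95
position: [0.476, -0.0299, 0.0581]
tool_rot: [[0.995, -0.095, 0.0], [-0.095, -0.995, 0.0], [0.0, -0.0, -1.0]]
ft_force: [-0.7, 0.1, -3.6]
grip_width: 0.0234
```

Run:
```python
from h import *
s=status.observe();print(s["position"],s["grip_width"],s["ft_force"],s["wrist_torque"])
im,P=cloud("wrist");cv2.imwrite("pics/w8.png",im[:,:,::-1])
print(rel([.476,-.030,.0365],Rz(TH)))
```

```text
[ 0.47598862 -0.02990811  0.05805406] 0.02336028856087154 [-0.69245764  0.06305941 -3.61853549] [0.0379385  0.01539401 0.0237366 ]
(array([0.001, 0.016, 0.43 ]), array([-0.003, -0.   , -0.008]))
```

View pics/w8.png

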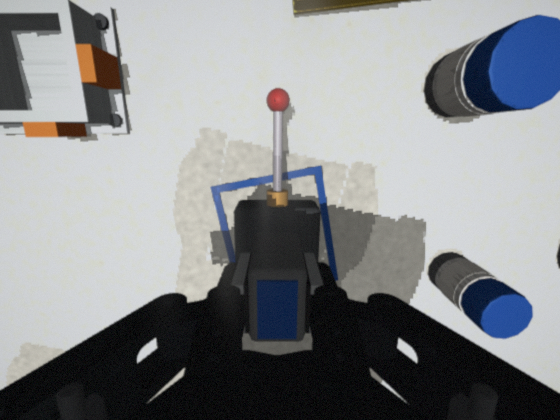

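The probe is over its outline, so I'll lower it.

Request:
send_rows(targets=[[0,0,0.2,0,0,0,15],[0,0,0.36,0,0,0,15],[0,0,0.42,0,0,0,15],[0,0,0.42,0,0,0,15]])

```text
time_s: 15.5
position: [0.4757, -0.0289, 0.037]
tool_rot: [[0.996, -0.093, -0.0], [-0.093, -0.996, 0.0], [-0.0, -0.0, -1.0]]
ft_force: [-1.7, 1.5, 1.6]
grip_width: 0.0235
```

Request:
send_rows(targets=[[0,0,0,0,0,0,50],[0,0,0,0,0,0,70],[0,0,-0.3,0,0,0,70],[0,0,-1.3,0,0,0,70],[0,0,-2.4,0,0,0,70]])

```text
time_s: 16.12
position: [0.4756, -0.0293, 0.1582]
tool_rot: [[0.996, -0.094, -0.001], [-0.094, -0.996, 0.0], [-0.001, -0.0, -1.0]]
ft_force: [1.2, -0.9, -0.9]
grip_width: 0.0699
```

Request:
send_rows(targets=[[0,0,-1.0,0,0,0,70],[0,0,-2.0,0,0,0,70],[0,0,-2.0,0,0,0,70]])

```text
time_s: 16.5
position: [0.4771, -0.0297, 0.2604]
tool_rot: [[0.996, -0.094, 0.007], [-0.094, -0.996, -0.002], [0.008, 0.002, -1.0]]
ft_force: [0.7, -0.7, -0.2]
grip_width: 0.0702
```

```bash
cat >> h.py <<'E'
def jars(P,name=""):
    z=P[...,2]; m=((z>.05)&(z<.069)&(P[...,0]>.25)&(P[...,0]<.75)&(P[...,1]>-.5)&(P[...,1]<.29)).astype(np.uint8)
    n,l,st,c=cv2.connectedComponentsWithStats(m,connectivity=4)
    for i in range(1,n):
        if st[i,4]<60: continue
        q=P[l==i]; t=q[q[:,2]>np.percentile(q[:,2],70)-.004][:,:2]
        cc,r=cv2.minEnclosingCircle((t*1000).astype(np.float32))
        print(name,"jar?",st[i,:4],np.round(cc,1),"D",round(2*r,1),"areaD",round(1000*2*np.sqrt(0),1),"ztop",q[:,2].max().round(4))
E
python3 - <<'E'
from h import *
s=status.observe();print(s["position"])
im,P=cloud("wrist");cv2.imwrite("pics/w9.png",im[:,:,::-1]);jars(P,"wrist")
for k in vision.masks_of("wrist","probe_grip")[:1]:print(k["p"],k["extent"])
q=P[(P[...,2]>.069)&(P[...,2]<.08)&(abs(P[...,0]-.475)<.05)&(abs(P[...,1]+.03)<.05)];print("block",cv2.minAreaRect((q[:,:2]*1000).astype(np.float32)))
im,P=cloud("top");jars(P,"top")
im,P=cloud("scene");jars(P,"scene")
E
```

```text
[ 0.47707484 -0.0296526   0.260422  ]
wrist jar? [91 91 33 29] [594.8 145.8] D 29.0 areaD 0.0 ztop 0.066
wrist jar? [455  91  40  36] [ 553.1 -257. ] D 38.3 areaD 0.0 ztop 0.0623
wrist jar? [358  92  37  36] [ 562.1 -148.9] D 38.1 areaD 0.0 ztop 0.0622
wrist jar? [528 178  32  32] [ 448.7 -349.9] D 38.4 areaD 0.0 ztop 0.0622
wrist jar? [443 187  44  39] [ 442.2 -254. ] D 48.7 areaD 0.0 ztop 0.0621
wrist jar? [367 207  25  24] [ 436.4 -151.2] D 29.2 areaD 0.0 ztop 0.0622
0.71 [259.9, 120.7, 294.5, 215.4]
block ((475.8153991699219, -28.666730880737305), (23.866113662719727, 32.981956481933594), 84.88894653320312)
top jar? [196 162  34  11] [743.6 183. ] D 84.2 areaD 0.0 ztop 0.0688
top jar? [217 219  13  12] [594.5 145.6] D 28.3 areaD 0.0 ztop 0.0688
top jar? [379 242  16  16] [ 553.4 -257.8] D 37.7 areaD 0.0 ztop 0.0653
top jar? [375 286  21  20] [ 442.6 -254.5] D 47.3 areaD 0.0 ztop 0.064
top jar? [417 287  18  16] [ 450.  -352.1] D 37.7 areaD 0.0 ztop 0.066
top jar? [336 290  13  13] [ 436.1 -152.1] D 28.2 areaD 0.0 ztop 0.0644
scene jar? [167 167  19  14] [ 444.8 -254.1] D 50.5 areaD 0.0 ztop 0.0616
scene jar? [211 167  11   9] [ 437.3 -150.2] D 32.2 areaD 0.0 ztop 0.0611
scene jar? [130 170  15  11] [ 449.7 -350.8] D 39.1 areaD 0.0 ztop 0.0624
scene jar? [162 196  16  13] [ 555.2 -256.8] D 41.0 areaD 0.0 ztop 0.0621
scene jar? [207 198  16  13] [ 563.3 -148.4] D 37.9 areaD 0.0 ztop 0.0624
scene jar? [334 205  12  12] [595.4 145.4] D 29.9 areaD 0.0 ztop 0.0643
scene jar? [348 253  41  10] [747.3 184.2] D 84.2 areaD 0.0 ztop 0.0663
```

View pics/w9.png

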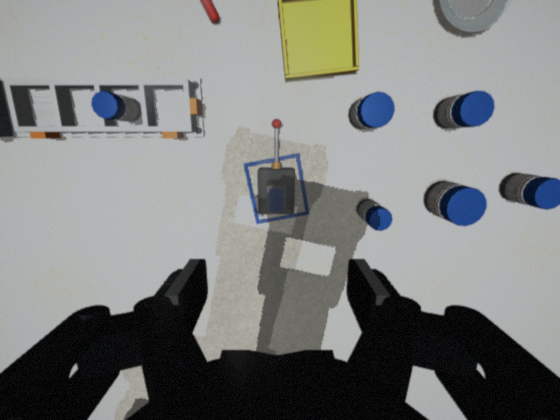

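The probe stands on its outline, with the block at (0.476, −0.029) against an outline centre of (0.475, −0.030). Three jars measure 38 mm; one on the bench is 29 mm, one is 48 mm, and the stray is 29 mm. The stray comes next.

Run:
```python
from h import *
print(rel([.5946,.1457,.15],Rz(TH+90)))
```

```text
(array([ 2.051, -3.705,  2.111]), array([-1.8000e-02,  1.1000e-02, -1.1255e+01]))
```

Request:
send_rows(targets=[[0.5,-0.7,0,0,0,-1.3,60],[1.0,-1.6,0.4,0,0,-2.6,60],[1.5,-2.5,0.8,0,0,-3.9,60],[2.05,-3.3,1.2,0,0,-5.2,60],[2.05,-3.7,1.6,0,0,-6.5,60]])

```text
time_s: 17.32
position: [0.5959, 0.147, 0.1739]
tool_rot: [[0.682, 0.732, -0.003], [0.732, -0.682, -0.0], [-0.002, -0.002, -1.0]]
ft_force: [0.0, 0.3, -0.5]
grip_width: 0.0599
```

Run:
```python
from h import *
print(rel([.5946,.1457,.15],Rz(TH+90)))
```

```text
(array([-0.036,  0.   ,  0.479]), array([-0.02 ,  0.009, -4.702]))
```

Request:
send_rows(targets=[[-0.04,0,0.2,0,0,-1.3,60],[-0.04,0,0.4,0,0,-2.6,60],[-0.04,0,0.48,0,0,-3.9,60],[-0.04,0,0.48,0,0,-4.7,60],[-0.04,0,0.48,0,0,-4.7,60]])

```text
time_s: 17.95
position: [0.5934, 0.1438, 0.1516]
tool_rot: [[0.102, 0.995, -0.003], [0.995, -0.102, -0.0], [-0.0, -0.003, -1.0]]
ft_force: [-0.3, 0.6, -0.4]
grip_width: 0.0597
```

Run:
```python
from h import *
im,P=cloud("wrist");cv2.imwrite("pics/w10.png",im[:,:,::-1]);jars(P,"wrist")
print(rel([.5946,.1457,.038],Rz(TH+90)))
```

```text
wrist jar? [439  92  44 114] [745.2 183.7] D 85.5 areaD 0.0 ztop 0.0674
wrist jar? [261 199  36  37] [595.  145.9] D 28.7 areaD 0.0 ztop 0.0661
(array([0.041, 0.022, 2.279]), array([-0.014,  0.002, -0.071]))
```

View pics/w10.png

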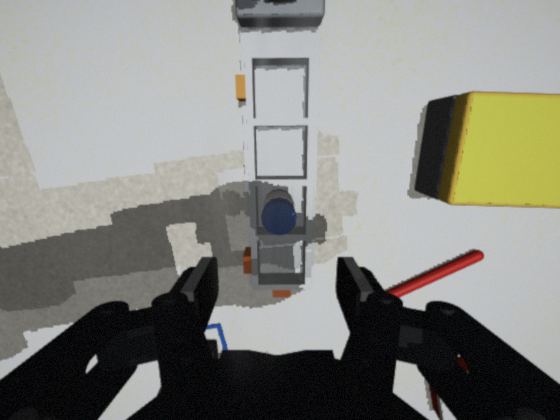

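The stray's cap at (279,217) lies between the fingers, so I'll descend.

Request:
send_rows(targets=[[0.04,0.02,1.0,0,0,-0.07,60],[0.04,0.02,1.8,0,0,-0.07,60],[0.04,0.02,2.2,0,0,-0.07,60],[0.04,0.02,2.28,0,0,-0.07,60],[0.04,0.02,2.28,0,0,-0.07,60]])

```text
time_s: 18.62
position: [0.5953, 0.1457, 0.0395]
tool_rot: [[0.092, 0.996, 0.001], [0.996, -0.092, 0.0], [0.0, 0.0, -1.0]]
ft_force: [0.3, -0.3, -0.5]
grip_width: 0.0598
```

Request:
send_rows(targets=[[0,0,0,0,0,0,20],[0,0,0,0,0,0,20],[0,0,0,0,0,0,20],[0,0,0,0,0,0,20]], grip_force=40)

```text
time_s: 19.12
position: [0.5955, 0.1458, 0.04]
tool_rot: [[0.091, 0.996, 0.002], [0.996, -0.091, 0.0], [0.0, 0.002, -1.0]]
ft_force: [-0.9, 0.3, 6.4]
grip_width: 0.0279
```

Request:
send_rows(targets=[[0,0,-0.3,0,0,0,20],[0,0,-0.9,0,0,0,20],[0,0,-1.5,0,0,0,20],[0,0,-1.5,0,0,0,20]])

```text
time_s: 19.62
position: [0.5962, 0.1458, 0.1169]
tool_rot: [[0.091, 0.996, 0.005], [0.996, -0.091, 0.0], [0.001, 0.005, -1.0]]
ft_force: [-0.0, 0.1, -0.3]
grip_width: 0.0279
```

Run:
```python
from h import *
print(rel([.656,-.097,.105],Rz(TH+90)))
im,P=cloud("top");q=P[(P[...,2]>.012)&(P[...,2]<.026)&(abs(P[...,0]-.656)<.06)&(abs(P[...,1]+.097)<.06)];print(cv2.minAreaRect((q[:,:2]*1000).astype(np.float32)))
```

```text
(array([-4.727,  1.632,  0.243]), array([ 0.038, -0.005,  0.016]))
((655.1686401367188, -96.01898956298828), (88.8641128540039, 87.72514343261719), 1.1030635833740234)
```

Request:
send_rows(targets=[[-1.0,0.35,0,0,0,0,20],[-2.1,0.7,0,0,0,0,20],[-3.2,1.1,0,0,0,0,20],[-4.2,1.5,0,0,0,0,20],[-4.72,1.63,0.2,0,0,0,20]])

```text
time_s: 20.3
position: [0.655, -0.0994, 0.103]
tool_rot: [[0.093, 0.996, -0.0], [0.996, -0.093, -0.0], [-0.0, -0.0, -1.0]]
ft_force: [-0.0, 0.3, -0.9]
grip_width: 0.0276
```

Request:
send_rows(targets=[[0,0,0,0,0,0,20],[0,0,0,0,0,0,20]])

```text
time_s: 20.55
position: [0.6543, -0.0953, 0.1035]
tool_rot: [[0.09, 0.996, -0.001], [0.996, -0.09, 0.001], [0.001, -0.001, -1.0]]
ft_force: [0.3, 0.4, -0.6]
grip_width: 0.0277
```

Run:
```python
from h import *
s=status.observe();print(s["grip_width"])
im,P=cloud("wrist");cv2.imwrite("pics/w11.png",im[:,:,::-1]);im,P=cloud("scene");cv2.imwrite("pics/s11.png",im[:,:,::-1])
print(rel([.655,-.097,.042],Rz(TH+90)))
```

```text
0.027707280576750225
(array([-0.037,  0.012,  1.243]), array([-0.002, -0.002,  0.029]))
```

View pics/w11.png

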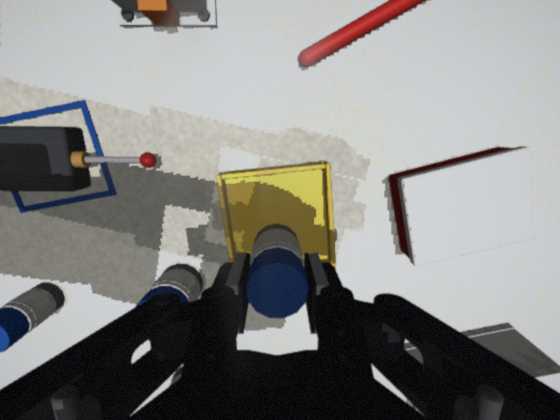

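View pics/s11.png

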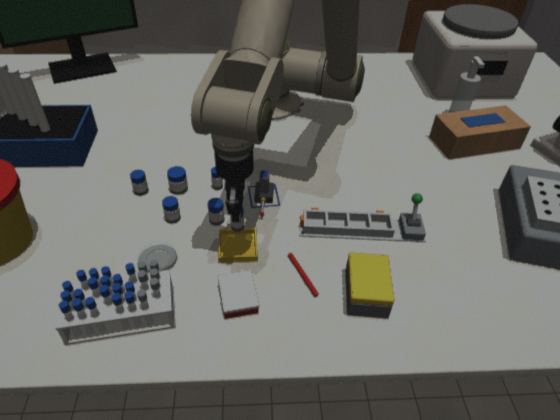

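The stray hangs upright above the tray. I'll lower it to the pick height, since the floor level is the same.

Request:
send_rows(targets=[[-0.03,0.01,0.6,0,0,0,20],[-0.03,0.01,1.1,0,0,0,20],[-0.03,0.01,1.24,0,0,0,20],[-0.03,0.01,1.25,0,0,0,20]])

```text
time_s: 21.15
position: [0.6553, -0.0977, 0.042]
tool_rot: [[0.09, 0.996, 0.0], [0.996, -0.09, -0.0], [-0.0, 0.0, -1.0]]
ft_force: [-0.2, 0.7, 0.0]
grip_width: 0.0279
```

Request:
send_rows(targets=[[0,0,0.03,0,0,0,20],[0,0,0.03,0,0,0,20]])

```text
time_s: 21.4
position: [0.6554, -0.0983, 0.0408]
tool_rot: [[0.091, 0.996, 0.001], [0.996, -0.091, -0.0], [-0.0, 0.001, -1.0]]
ft_force: [-0.3, -0.1, -1.1]
grip_width: 0.0278
```

Request:
send_rows(targets=[[0,0,0,0,0,0,40],[0,0,0,0,0,0,60],[0,0,-0.6,0,0,0,60],[0,0,-1.6,0,0,0,60],[0,0,-2.6,0,0,0,60]])

```text
time_s: 22.02
position: [0.655, -0.0983, 0.1716]
tool_rot: [[0.091, 0.996, -0.0], [0.996, -0.091, 0.0], [0.0, -0.0, -1.0]]
ft_force: [-0.5, -0.4, -0.1]
grip_width: 0.0602
```

Run:
```python
from h import *
s=status.observe();print(s["position"])
im,P=cloud("wrist");cv2.imwrite("pics/w12.png",im[:,:,::-1]);jars(P,"wrist")
im,P=cloud("top");jars(P,"top")
print(rel([.562,-.149,.13],Rz(TH+90)))
```

```text
[ 0.65496665 -0.09825427  0.17156428]
wrist jar? [ 63 139  23  30] [490.1 -30.4] D 23.8 areaD 0.0 ztop 0.0689
wrist jar? [261 196  32  35] [654.7 -98.4] D 28.8 areaD 0.0 ztop 0.0657
wrist jar? [164 252  37  35] [ 561.8 -148.5] D 37.7 areaD 0.0 ztop 0.0616
wrist jar? [ 39 271  37  31] [ 436.7 -151.7] D 29.7 areaD 0.0 ztop 0.0619
wrist jar? [ 86 355  11  18] [ 448.  -240.9] D 20.8 areaD 0.0 ztop 0.0612
top jar? [196 162  34  11] [745.2 182.9] D 84.0 areaD 0.0 ztop 0.0686
top jar? [379 242  16  16] [ 553.4 -257.6] D 37.4 areaD 0.0 ztop 0.0642
top jar? [375 286  21  20] [ 443.  -254.3] D 47.7 areaD 0.0 ztop 0.0653
top jar? [418 287  17  16] [ 449.8 -352.6] D 37.9 areaD 0.0 ztop 0.0633
top jar? [336 290  13  13] [ 436.6 -152.3] D 28.4 areaD 0.0 ztop 0.063
(array([-1.169, -1.814,  0.914]), array([0.079, 0.019, 0.017]))
```

View pics/w12.png

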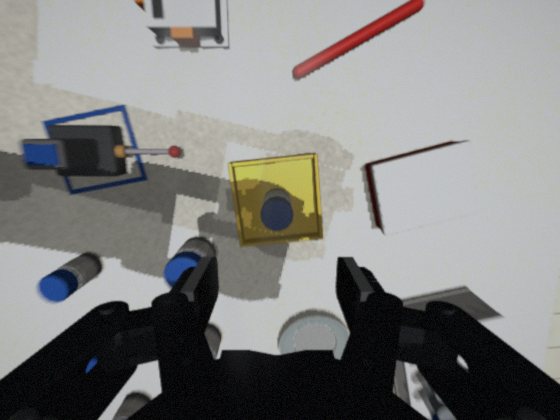

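The stray stands in the tray, with its cap at (277,211). Next is jar 1 at (0.562, −0.149).

Request:
send_rows(targets=[[-0.6,-0.9,0.0,0,0,0,60],[-1.17,-1.81,0.4,0,0,0,60],[-1.17,-1.81,0.9,0,0,0,60],[-1.17,-1.81,0.91,0,0,0,60]])

```text
time_s: 22.62
position: [0.5587, -0.1482, 0.1232]
tool_rot: [[0.092, 0.996, -0.003], [0.996, -0.092, 0.002], [0.001, -0.003, -1.0]]
ft_force: [0.5, -0.2, 0.6]
grip_width: 0.0598
```

Run:
```python
from h import *
im,P=cloud("wrist");jars(P,"wrist")
print(rel([.562,-.1487,.034],Rz(TH+90)))
```

```text
wrist jar? [104  41  59  47] [477.2 -30. ] D 37.7 areaD 0.0 ztop 0.069
wrist jar? [385 127  51  44] [654.4 -98.4] D 28.9 areaD 0.0 ztop 0.066
wrist jar? [257 205  51  51] [ 562.7 -149.1] D 37.9 areaD 0.0 ztop 0.0619
wrist jar? [ 96 229  44  39] [ 436.8 -151.8] D 29.2 areaD 0.0 ztop 0.0617
wrist jar? [261 331  44  24] [ 553.5 -252.1] D 35.1 areaD 0.0 ztop 0.0617
wrist jar? [131 361  30  26] [ 439.  -263.7] D 30.9 areaD 0.0 ztop 0.0615
(array([-0.005,  0.049,  1.805]), array([-0.007, -0.003,  0.015]))
```

Request:
send_rows(targets=[[0,0.05,0.8,0,0,0,60],[0,0.05,1.5,0,0,0,60],[0,0.05,1.78,0,0,0,60],[0,0.05,1.8,0,0,0,60]])

```text
time_s: 23.18
position: [0.5627, -0.1485, 0.0348]
tool_rot: [[0.091, 0.996, 0.0], [0.996, -0.091, -0.0], [-0.0, 0.0, -1.0]]
ft_force: [0.2, 0.1, 0.8]
grip_width: 0.0602
```

Request:
send_rows(targets=[[0,0,0,0,0,0,30],[0,0,0,0,0,0,30],[0,0,0,0,0,0,30],[0,0,0,0,0,0,30]], grip_force=50)

```text
time_s: 23.68
position: [0.563, -0.1489, 0.0362]
tool_rot: [[0.091, 0.996, 0.003], [0.996, -0.091, -0.001], [-0.001, 0.003, -1.0]]
ft_force: [-0.0, 0.4, 6.4]
grip_width: 0.0369
```

Request:
send_rows(targets=[[0,0,-0.4,0,0,0,30],[0,0,-1.1,0,0,0,30],[0,0,-1.6,0,0,0,30],[0,0,-1.6,0,0,0,30]])

```text
time_s: 24.18
position: [0.563, -0.1489, 0.1167]
tool_rot: [[0.091, 0.996, 0.004], [0.996, -0.091, -0.002], [-0.002, 0.004, -1.0]]
ft_force: [-0.2, 0.3, -1.3]
grip_width: 0.0364
```

Run:
```python
from h import *
print([ (i,car(0,-78+52*i).round(4)) for i in range(4)])
for i in range(3):print(rel([*car(0,-78+52*i),.112],Rz(TH+90)))
```

```text
[(0, array([0.592 , 0.0933])), (1, array([0.5969, 0.1451])), (2, array([0.6017, 0.1969])), (3, array([0.6066, 0.2487]))]
(array([4.877, 0.137, 0.085]), array([0.032, 0.012, 0.016]))
(array([5.917, 0.139, 0.084]), array([0.032, 0.012, 0.016]))
(array([6.957, 0.141, 0.082]), array([0.032, 0.012, 0.016]))
```

Request:
send_rows(targets=[[1.1,0.03,0,0,0,0,30],[2.3,0.06,0,0,0,0,30],[3.5,0.1,0,0,0,0,30],[4.7,0.14,0,0,0,0,30],[5.8,0.14,0,0,0,0,30]])

```text
time_s: 24.8
position: [0.5951, 0.1417, 0.1133]
tool_rot: [[0.091, 0.996, -0.002], [0.996, -0.091, -0.0], [-0.0, -0.002, -1.0]]
ft_force: [0.7, -0.8, -1.4]
grip_width: 0.0365
```

Request:
send_rows(targets=[[1.1,0,0,0,0,0,30],[1.1,0,0,0,0,0,30],[1.1,0,0,0,0,0,30]])

```text
time_s: 25.18
position: [0.6001, 0.194, 0.1135]
tool_rot: [[0.091, 0.996, -0.002], [0.996, -0.091, -0.001], [-0.001, -0.002, -1.0]]
ft_force: [-0.6, -0.4, -1.8]
grip_width: 0.0363
```

Run:
```python
from h import *
s=status.observe();print(s["position"],s["grip_width"])
im,P=cloud("wrist");cv2.imwrite("pics/w13.png",im[:,:,::-1])
print(rel([*car(0,26),.041],Rz(TH+90)))
```

```text
[0.60013572 0.19402685 0.11354551] 0.036270841090353986
(array([0.072, 0.023, 1.457]), array([-0.008,  0.004,  0.01 ]))
```

View pics/w13.png

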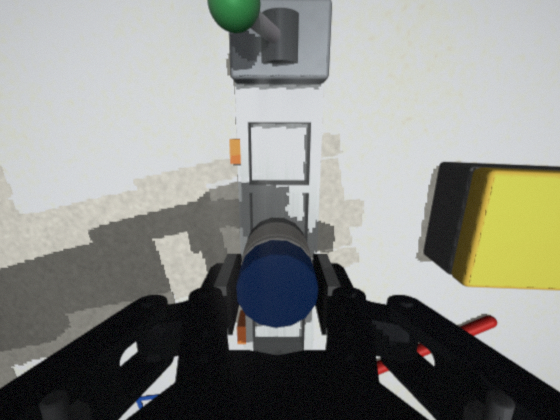

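Request:
send_rows(targets=[[0.05,0.02,0.3,0,0,0,30],[0.05,0.02,0.7,0,0,0,30],[0.05,0.02,0.75,0,0,0,30],[0.05,0.02,0.75,0,0,0,30]])

```text
time_s: 25.72
position: [0.6019, 0.1964, 0.077]
tool_rot: [[0.092, 0.996, -0.0], [0.996, -0.092, -0.0], [-0.0, -0.0, -1.0]]
ft_force: [0.3, -0.1, -1.3]
grip_width: 0.0365
```

Run:
```python
from h import *
s=status.observe();print(s["position"],s["grip_width"])
im,P=cloud("wrist");cv2.imwrite("pics/w14.png",im[:,:,::-1])
print(rel([*car(0,26),.0405],Rz(TH+90)))
```

```text
[0.60192867 0.19636818 0.07701224] 0.036463844695954754
(array([ 0.007, -0.009,  0.739]), array([ 0.005, -0.001,  0.012]))
```

View pics/w14.png

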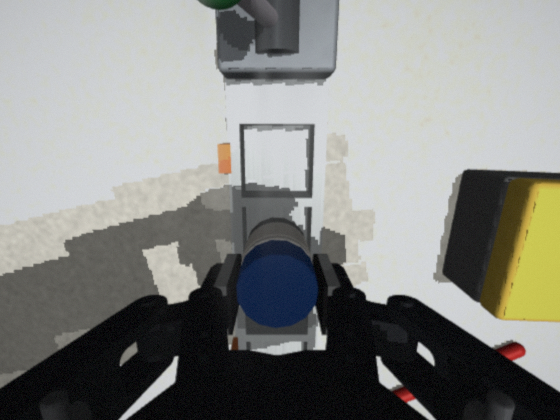

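The jar is centred over pocket 2, with the pocket walls at about x = 243 and 312. I'll lower it.

Request:
send_rows(targets=[[0,0,0.3,0,0,0,30],[0,0,0.5,0,0,0,30],[0,0,0.65,0,0,0,30],[0,0,0.71,0,0,0,30],[0,0,0.71,0,0,0,30]])

```text
time_s: 26.4
position: [0.6018, 0.1968, 0.0415]
tool_rot: [[0.091, 0.996, -0.0], [0.996, -0.091, -0.0], [-0.0, -0.0, -1.0]]
ft_force: [1.5, 0.8, -0.9]
grip_width: 0.0362
```

Request:
send_rows(targets=[[0,0,0.03,0,0,0,30],[0,0,0.03,0,0,0,30]])

```text
time_s: 26.65
position: [0.6019, 0.1968, 0.0403]
tool_rot: [[0.091, 0.996, 0.001], [0.996, -0.091, 0.0], [0.0, 0.001, -1.0]]
ft_force: [-0.5, -0.0, -0.7]
grip_width: 0.0367
```

Release and rise, then check.

Request:
send_rows(targets=[[0,0,0.01,0,0,0,50],[0,0,0.01,0,0,0,60],[0,0,-0.6,0,0,0,60],[0,0,-1.6,0,0,0,60],[0,0,-2.4,0,0,0,60]])

```text
time_s: 27.28
position: [0.6019, 0.1968, 0.1621]
tool_rot: [[0.091, 0.996, 0.001], [0.996, -0.091, 0.0], [0.0, 0.001, -1.0]]
ft_force: [0.6, -0.0, -0.1]
grip_width: 0.0603
```

Run:
```python
from h import *
s=status.observe();print(s["position"])
im,P=cloud("wrist");cv2.imwrite("pics/w15.png",im[:,:,::-1]);jars(P,"wrist")
im,P=cloud("top");jars(P,"top")
print(rel([.553,-.257,.17],Rz(TH+90)))
```

```text
[0.60189257 0.19682232 0.16207364]
wrist jar? [420 165  39  99] [747.3 184.1] D 85.5 areaD 0.0 ztop 0.067
wrist jar? [254 194  45  46] [601.3 196.4] D 37.9 areaD 0.0 ztop 0.0659
top jar? [206 163  24  10] [744.  170.7] D 58.9 areaD 0.0 ztop 0.0687
top jar? [317 200  12  12] [654.4 -98. ] D 28.3 areaD 0.0 ztop 0.069
top jar? [379 242  16  16] [ 553.9 -258.1] D 38.1 areaD 0.0 ztop 0.064
top jar? [375 286  21  20] [ 442.8 -254.6] D 47.7 areaD 0.0 ztop 0.0645
top jar? [418 287  17  16] [ 449.2 -351.7] D 38.0 areaD 0.0 ztop 0.0646
top jar? [336 290  13  13] [ 436.6 -151.9] D 28.3 areaD 0.0 ztop 0.0636
(array([-9.136, -0.179, -0.118]), array([ 0.063, -0.014,  0.017]))
```

View pics/w15.png

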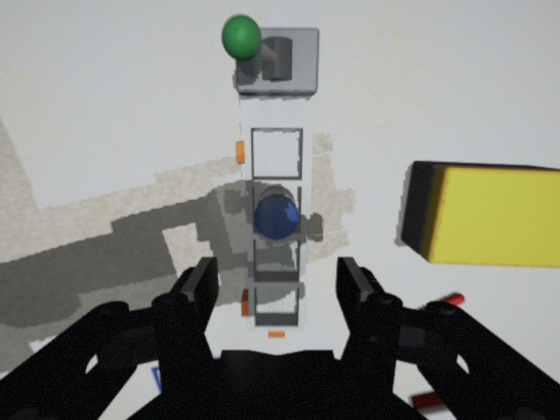

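Jar 1 is seated: its top reads 0.066 m, the same as the stray did on the pocket floor. Next is the jar at (0.5535, −0.2575).

Request:
send_rows(targets=[[-1.2,-0.02,-0.1,0,0,0,60],[-2.4,-0.05,-0.1,0,0,0,60],[-3.6,-0.08,-0.1,0,0,0,60],[-4.8,-0.1,-0.1,0,0,0,60],[-6.0,-0.12,-0.1,0,0,0,60]])

```text
time_s: 28.0
position: [0.5678, -0.1032, 0.1645]
tool_rot: [[0.091, 0.996, -0.001], [0.996, -0.091, 0.0], [0.0, -0.001, -1.0]]
ft_force: [1.2, 0.5, -0.2]
grip_width: 0.0601
```

Request:
send_rows(targets=[[-1.2,-0.02,0,0,0,0,60],[-2.4,-0.04,0.2,0,0,0,60],[-3.13,-0.06,0.7,0,0,0,60],[-3.13,-0.06,0.8,0,0,0,60],[-3.13,-0.06,0.8,0,0,0,60]])

```text
time_s: 28.62
position: [0.5511, -0.2562, 0.1246]
tool_rot: [[0.091, 0.996, -0.001], [0.996, -0.091, 0.001], [0.001, -0.001, -1.0]]
ft_force: [-0.4, 0.8, 0.2]
grip_width: 0.0602
```

Run:
```python
from h import *
s=status.observe();print(s["position"])
im,P=cloud("wrist");jars(P,"wrist")
print(rel([.5535,-.2575,.035],Rz(TH+90)))
```

```text
[ 0.55114335 -0.2561687   0.12458488]
wrist jar? [66 72 51 47] [ 437.  -152.5] D 29.1 areaD 0.0 ztop 0.0624
wrist jar? [255 206  51  50] [ 553.3 -258. ] D 37.8 areaD 0.0 ztop 0.0621
wrist jar? [ 99 207  69  63] [ 442.9 -255. ] D 48.7 areaD 0.0 ztop 0.0618
(array([-0.028,  0.042,  1.806]), array([ 0.001, -0.002,  0.024]))
```

Request:
send_rows(targets=[[-0.03,0.04,0.8,0,0,0,60],[-0.03,0.04,1.5,0,0,0,60],[-0.03,0.04,1.78,0,0,0,60],[-0.03,0.04,1.8,0,0,0,60],[-0.03,0.04,1.8,0,0,0,60]])

```text
time_s: 29.3
position: [0.5539, -0.2588, 0.0366]
tool_rot: [[0.091, 0.996, 0.002], [0.996, -0.091, -0.001], [-0.001, 0.002, -1.0]]
ft_force: [0.3, 0.5, 0.9]
grip_width: 0.0598
```

Request:
send_rows(targets=[[0,0,0,0,0,0,30],[0,0,0,0,0,0,30],[0,0,0,0,0,0,30],[0,0,0,0,0,0,30]], grip_force=50)

```text
time_s: 29.8
position: [0.5535, -0.2589, 0.0364]
tool_rot: [[0.091, 0.996, 0.002], [0.996, -0.091, -0.001], [-0.001, 0.002, -1.0]]
ft_force: [-0.3, 1.5, 6.0]
grip_width: 0.0365
```

Request:
send_rows(targets=[[0,0,-0.4,0,0,0,30],[0,0,-1.1,0,0,0,30],[0,0,-1.6,0,0,0,30],[0,0,-1.6,0,0,0,30]])

```text
time_s: 30.3
position: [0.5538, -0.2591, 0.117]
tool_rot: [[0.091, 0.996, 0.003], [0.996, -0.091, -0.002], [-0.002, 0.004, -1.0]]
ft_force: [-1.2, -0.3, -0.4]
grip_width: 0.0367
```

Run:
```python
from h import *
print(status.observe()["grip_width"],rel([*car(0,-26),.113],Rz(TH+90)))
```

```text
0.03672366676852062 (array([8.13 , 0.122, 0.063]), array([0.026, 0.016, 0.016]))
```

Request:
send_rows(targets=[[1.2,0.02,0,0,0,0,30],[2.4,0.04,0,0,0,0,30],[3.6,0.06,0,0,0,0,30],[4.8,0.08,0,0,0,0,30],[6.0,0.1,0,0,0,0,30]])

```text
time_s: 30.92
position: [0.5849, 0.0416, 0.1138]
tool_rot: [[0.091, 0.996, -0.002], [0.996, -0.091, 0.0], [0.0, -0.002, -1.0]]
ft_force: [0.6, -0.6, -0.4]
grip_width: 0.0366
```

Request:
send_rows(targets=[[1.1,0.02,0,0,0,0,30],[2.0,0.02,0,0,0,0,30],[2.12,0.02,0,0,0,0,30],[2.12,0.02,0.4,0,0,0,30],[2.12,0.02,0.8,0,0,0,30]])

```text
time_s: 31.55
position: [0.5957, 0.1443, 0.0737]
tool_rot: [[0.091, 0.996, -0.001], [0.996, -0.091, -0.0], [-0.0, -0.001, -1.0]]
ft_force: [-0.3, -0.7, -1.0]
grip_width: 0.0365
```

Run:
```python
from h import *
s=status.observe();print(s["position"],s["grip_width"])
im,P=cloud("wrist");cv2.imwrite("pics/w16.png",im[:,:,::-1])
c=car(0,-26);print(rel([c[0],c[1]-.001,.041],Rz(TH+90)))
```

```text
[0.59569615 0.14432178 0.0736981 ] 0.036452810948695874
(array([0.006, 0.054, 0.597]), array([-0.041,  0.007,  0.01 ]))
```

View pics/w16.png

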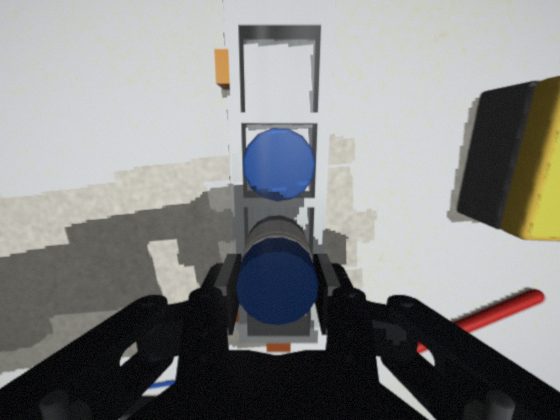

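It's aligned over pocket 1, so I'll lower it.

Request:
send_rows(targets=[[0,0.02,0,0,0,0,30],[0,0.02,0.3,0,0,0,30],[0,0.02,0.5,0,0,0,30],[0,0.02,0.6,0,0,0,30],[0,0.02,0.6,0,0,0,30]])

```text
time_s: 32.22
position: [0.5969, 0.145, 0.0447]
tool_rot: [[0.091, 0.996, -0.001], [0.996, -0.091, -0.0], [-0.0, -0.001, -1.0]]
ft_force: [0.4, -0.8, -1.5]
grip_width: 0.0365
```

Request:
send_rows(targets=[[0,0,0.06,0,0,0,30],[0,0,0.09,0,0,0,30],[0,0,0.09,0,0,0,30]])

```text
time_s: 32.6
position: [0.5971, 0.145, 0.0406]
tool_rot: [[0.091, 0.996, 0.0], [0.996, -0.091, 0.0], [0.0, 0.0, -1.0]]
ft_force: [0.9, -0.5, -1.4]
grip_width: 0.0365
```

Request:
send_rows(targets=[[0,0,0.0,0,0,0,50],[0,0,0.0,0,0,0,60],[0,0,-0.6,0,0,0,60],[0,0,-1.6,0,0,0,60],[0,0,-2.4,0,0,0,60]])

```text
time_s: 33.22
position: [0.5972, 0.145, 0.1626]
tool_rot: [[0.091, 0.996, 0.001], [0.996, -0.091, 0.0], [0.0, 0.001, -1.0]]
ft_force: [0.5, 0.3, -0.1]
grip_width: 0.0598
```

Run:
```python
from h import *
s=status.observe();print(s["position"])
im,P=cloud("wrist");cv2.imwrite("pics/w17.png",im[:,:,::-1]);jars(P,"wrist")
im,P=cloud("top");jars(P,"top")
print(rel([.449,-.351,.17],Rz(TH+90)))
```

```text
[0.59716172 0.1450374  0.16259572]
wrist jar? [427  98  41 109] [746.4 183.6] D 86.2 areaD 0.0 ztop 0.0672
wrist jar? [253 132  47  48] [601.5 196.1] D 37.8 areaD 0.0 ztop 0.0661
wrist jar? [254 192  45  46] [596.9 145.7] D 37.8 areaD 0.0 ztop 0.0662
top jar? [317 200  12  12] [654.5 -97.9] D 28.6 areaD 0.0 ztop 0.0676
top jar? [440 285  17  16] [ 457.8 -406. ] D 37.9 areaD 0.0 ztop 0.067
top jar? [375 286  21  20] [ 442.8 -254.1] D 47.3 areaD 0.0 ztop 0.0649
top jar? [337 290  12  13] [ 436.6 -152. ] D 28.4 areaD 0.0 ztop 0.0649
(array([-10.155,  -2.081,  -0.121]), array([ 0.064, -0.009,  0.017]))
```

View pics/w17.png

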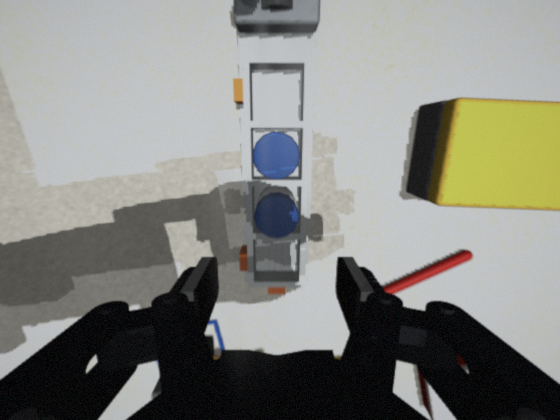

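Both jars are seated. The third jar has been knocked aside and now stands at (0.458, −0.406), so I'll go there.

Run:
```python
from h import *
print(rel([.458,-.406,.16],Rz(TH+90)))
```

```text
(array([-11.235,  -1.804,   0.08 ]), array([ 0.064, -0.009,  0.017]))
```

Request:
send_rows(targets=[[-1.2,-0.2,0,0,0,0,60],[-2.4,-0.4,0,0,0,0,60],[-3.6,-0.6,0,0,0,0,60],[-4.8,-0.8,0,0,0,0,60],[-6.0,-1.0,0,0,0,0,60]])

```text
time_s: 33.95
position: [0.519, -0.1509, 0.1601]
tool_rot: [[0.091, 0.996, -0.0], [0.996, -0.091, 0.0], [0.0, -0.0, -1.0]]
ft_force: [1.2, -0.5, 0.2]
grip_width: 0.0601
```

Request:
send_rows(targets=[[-1.2,-0.2,0,0,0,0,60],[-2.4,-0.4,0,0,0,0,60],[-3.6,-0.6,0,0,0,0,60],[-4.8,-0.75,0,0,0,0,60],[-5.2,-0.8,0,0,0,0,60]])

```text
time_s: 34.58
position: [0.4551, -0.4073, 0.1596]
tool_rot: [[0.094, 0.996, -0.001], [0.996, -0.094, 0.0], [0.0, -0.001, -1.0]]
ft_force: [-0.3, 0.2, -0.1]
grip_width: 0.0601
```

Request:
send_rows(targets=[[0,0,0,0,0,0,60],[0,0,0,0,0,0,60]])

```text
time_s: 34.83
position: [0.4569, -0.4028, 0.1604]
tool_rot: [[0.09, 0.996, -0.0], [0.996, -0.09, 0.001], [0.001, -0.0, -1.0]]
ft_force: [-0.1, 0.0, -0.6]
grip_width: 0.0599
```

Run:
```python
from h import *
s=status.observe();print(s["position"])
im,P=cloud("wrist");jars(P,"wrist");cv2.imwrite("pics/w18.png",im[:,:,::-1])
im,P=cloud("scene");jars(P,"scene")
print(rel([.458,-.406,.12],Rz(TH+90)))
```

```text
[ 0.45693539 -0.4027792   0.16043204]
wrist jar? [206   0  66  62] [ 442.6 -255.1] D 47.6 areaD 0.0 ztop 0.0629
wrist jar? [256 198  44  44] [ 457.4 -406.1] D 37.7 areaD 0.0 ztop 0.0619
scene jar? [167 167  19  14] [ 443.7 -252.8] D 51.9 areaD 0.0 ztop 0.0606
scene jar? [211 167  11   9] [ 437.5 -152.5] D 30.6 areaD 0.0 ztop 0.0605
scene jar? [108 172  15  12] [ 457.  -402.7] D 41.4 areaD 0.0 ztop 0.0602
scene jar? [332 204  16  15] [597.3 146.3] D 38.6 areaD 0.0 ztop 0.065
scene jar? [353 205  17  15] [602.2 197.5] D 40.7 areaD 0.0 ztop 0.0654
scene jar? [230 225  13  13] [655.2 -98.3] D 29.7 areaD 0.0 ztop 0.0664
scene jar? [348 253  41   8] [747.  184.7] D 85.1 areaD 0.0 ztop 0.0666
(array([-0.061,  0.024,  0.814]), array([-0.   , -0.002,  0.03 ]))
```

View pics/w18.png

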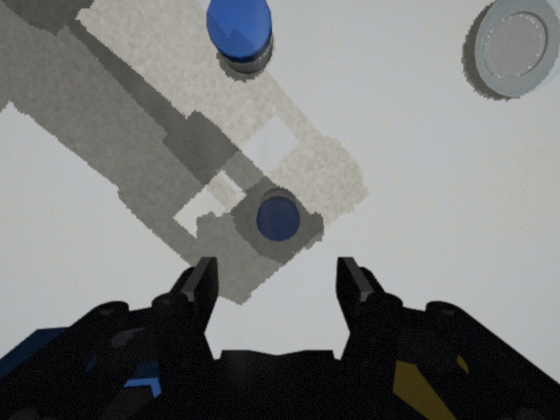

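The jar stands upright at (278,217) in the picture, which is (0.4575, −0.406). I'll descend and grip it.

Request:
send_rows(targets=[[-0.05,0.01,0.8,0,0,0,60],[-0.05,0.01,1.6,0,0,0,60],[-0.05,0.01,2.3,0,0,0,60],[-0.05,0.01,2.48,0,0,0,60],[-0.05,0.01,2.48,0,0,0,60]])

```text
time_s: 35.55
position: [0.4572, -0.4067, 0.0372]
tool_rot: [[0.09, 0.996, 0.0], [0.996, -0.09, -0.0], [-0.0, 0.0, -1.0]]
ft_force: [0.7, -0.5, 0.8]
grip_width: 0.0603
```

Request:
send_rows(targets=[[0,0,0,0,0,0,30],[0,0,0,0,0,0,30],[0,0,0,0,0,0,30],[0,0,0,0,0,0,30]], grip_force=50)

```text
time_s: 36.05
position: [0.4574, -0.4076, 0.0384]
tool_rot: [[0.091, 0.996, 0.002], [0.996, -0.091, -0.003], [-0.002, 0.002, -1.0]]
ft_force: [0.9, 0.6, 6.4]
grip_width: 0.0364
```

Request:
send_rows(targets=[[0,0,-0.4,0,0,0,30],[0,0,-1.1,0,0,0,30],[0,0,-1.6,0,0,0,30],[0,0,-1.6,0,0,0,30]])

```text
time_s: 36.55
position: [0.4573, -0.4077, 0.1188]
tool_rot: [[0.091, 0.996, 0.003], [0.996, -0.091, -0.004], [-0.004, 0.003, -1.0]]
ft_force: [0.4, 0.4, -1.1]
grip_width: 0.0365
```

Run:
```python
from h import *
print(status.observe()["grip_width"],rel([*car(0,-78),.113],Rz(TH+90)))
```

```text
0.036491773029042815 (array([10.225,  1.772,  0.087]), array([0.023, 0.025, 0.016]))
```

Request:
send_rows(targets=[[1.2,0.2,-0.1,0,0,0,30],[2.4,0.4,-0.1,0,0,0,30],[3.6,0.65,-0.1,0,0,0,30],[4.8,0.9,-0.1,0,0,0,30],[6.0,1.1,-0.1,0,0,0,30]])

```text
time_s: 37.17
position: [0.5388, -0.1112, 0.1206]
tool_rot: [[0.091, 0.996, -0.001], [0.996, -0.091, 0.001], [0.0, -0.001, -1.0]]
ft_force: [0.2, 0.4, -0.8]
grip_width: 0.0361
```

Request:
send_rows(targets=[[1.2,0.2,0,0,0,0,30],[2.4,0.4,0,0,0,0,30],[3.6,0.6,0,0,0,0,30],[4.18,0.66,0,0,0,0,30],[4.18,0.66,0.3,0,0,0,30]])

```text
time_s: 37.8
position: [0.5907, 0.0938, 0.1058]
tool_rot: [[0.088, 0.996, 0.001], [0.996, -0.088, 0.0], [0.0, 0.001, -1.0]]
ft_force: [-0.2, -0.3, -0.8]
grip_width: 0.0363
```

Request:
send_rows(targets=[[0,0,0.3,0,0,0,30],[0,0,0.5,0,0,0,30],[0,0,0.5,0,0,0,30]])

```text
time_s: 38.17
position: [0.5902, 0.091, 0.0805]
tool_rot: [[0.092, 0.996, -0.002], [0.996, -0.092, 0.0], [-0.0, -0.002, -1.0]]
ft_force: [-0.1, 0.0, -0.0]
grip_width: 0.0366
```

Run:
```python
from h import *
s=status.observe();print(s["position"],s["grip_width"])
im,P=cloud("wrist");cv2.imwrite("pics/w19.png",im[:,:,::-1])
c=car(0,-78);print(rel([c[0],c[1]-.001,.0425],Rz(TH+90)))
```

```text
[0.59021236 0.09098898 0.08047773] 0.036597759983488694
(array([0.027, 0.026, 0.775]), array([-0.005,  0.   ,  0.008]))
```

View pics/w19.png

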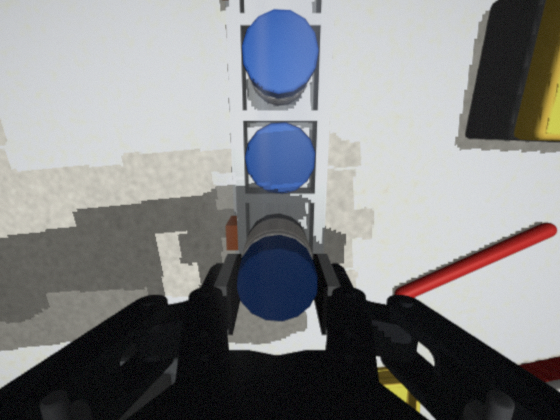

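Request:
send_rows(targets=[[0.02,0.03,0.1,0,0,0,30],[0.02,0.03,0.4,0,0,0,30],[0.02,0.03,0.6,0,0,0,30],[0.02,0.03,0.7,0,0,0,30],[0.02,0.03,0.7,0,0,0,30]])

```text
time_s: 38.85
position: [0.5921, 0.0927, 0.0461]
tool_rot: [[0.091, 0.996, -0.001], [0.996, -0.091, 0.0], [-0.0, -0.001, -1.0]]
ft_force: [0.3, 0.2, -1.0]
grip_width: 0.036
```

Request:
send_rows(targets=[[0,0,0.06,0,0,0,30],[0,0,0.09,0,0,0,30],[0,0,0.09,0,0,0,30]])

```text
time_s: 39.22
position: [0.5924, 0.0928, 0.0425]
tool_rot: [[0.091, 0.996, 0.001], [0.996, -0.091, 0.0], [0.0, 0.001, -1.0]]
ft_force: [-0.9, 0.6, 2.5]
grip_width: 0.0365
```

It has bottomed out, with the vertical force at +2.5 N. Release and rise.

Request:
send_rows(targets=[[0,0,0.0,0,0,0,50],[0,0,0.0,0,0,0,60],[0,0,-0.6,0,0,0,60],[0,0,-1.6,0,0,0,60],[0,0,-2.4,0,0,0,60]])

```text
time_s: 39.85
position: [0.5924, 0.0927, 0.1639]
tool_rot: [[0.091, 0.996, 0.001], [0.996, -0.091, -0.0], [0.0, 0.001, -1.0]]
ft_force: [0.3, -1.4, 0.8]
grip_width: 0.0597
```

Run:
```python
from h import *
s=status.observe();print(s["position"])
im,P=cloud("wrist");cv2.imwrite("pics/w20.png",im[:,:,::-1]);jars(P,"wrist")
im,P=cloud("top");jars(P,"top")
im,P=cloud("scene");jars(P,"scene");cv2.imwrite("pics/s20.png",im[:,:,::-1])
for k in vision.masks_of("scene","lever")[:2]:
    q=P[k["pixels"]];print(k["p"],k["extent"],np.nanmin(q,0),np.nanmax(q,0))
print("knob exp",car(-65*np.sin(.5),155),26+65*np.cos(.5))
```

```text
[0.59239039 0.09271113 0.1638958 ]
wrist jar? [435  21  45 121] [745.1 183.8] D 85.4 areaD 0.0 ztop 0.0672
wrist jar? [251  58  50  55] [601.5 196.3] D 38.0 areaD 0.0 ztop 0.0665
wrist jar? [253 130  47  47] [596.9 145.6] D 37.9 areaD 0.0 ztop 0.0658
wrist jar? [255 191  44  46] [592.5  94.2] D 37.6 areaD 0.0 ztop 0.066
top jar? [317 200  12  13] [654.  -98.1] D 28.4 areaD 0.0 ztop 0.0668
top jar? [200 214  11  14] [600.6 193.5] D 34.9 areaD 0.0 ztop 0.0676
top jar? [215 217  15  13] [596.8 145.3] D 37.5 areaD 0.0 ztop 0.0676
top jar? [375 286  21  20] [ 443.  -254.4] D 48.1 areaD 0.0 ztop 0.0653
top jar? [336 290  13  13] [ 436.6 -152.1] D 28.3 areaD 0.0 ztop 0.0646
scene jar? [167 167  19  14] [ 443.7 -253.1] D 49.3 areaD 0.0 ztop 0.0617
scene jar? [211 167  11   9] [ 438.  -150.9] D 28.6 areaD 0.0 ztop 0.0622
scene jar? [259 179  10   7] [489.6 -29.7] D 23.2 areaD 0.0 ztop 0.0689
scene jar? [310 203  16  15] [594.3  94.8] D 41.0 areaD 0.0 ztop 0.066
scene jar? [332 204  16  15] [597.5 146.5] D 39.0 areaD 0.0 ztop 0.0648
scene jar? [353 205  17  15] [602.4 197.4] D 41.8 areaD 0.0 ztop 0.0644
scene jar? [230 225  13  13] [655.5 -98.4] D 29.5 areaD 0.0 ztop 0.065
scene jar? [348 253  41  10] [746.5 184.6] D 84.5 areaD 0.0 ztop 0.0665
0.47 [410.6, 195.9, 425.6, 221.7] [0.58517219 0.3134523  0.03886052] [0.61270315 0.33706512 0.09901901]
knob exp [0.58272521 0.32823037] 83.04286652287422
```

View pics/w20.png

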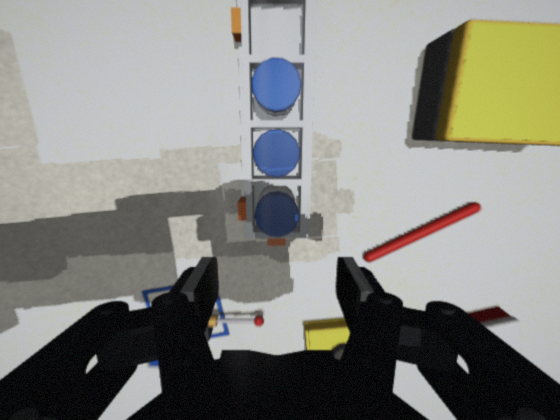

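View pics/s20.png

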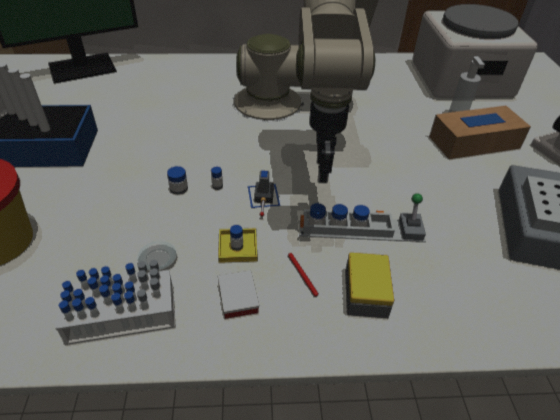

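All three jars are seated in pockets 0 to 2 with tops at about 0.066 m. The stray is in the tray and the look-alikes haven't moved. The lever is next: close the fingers, come round to the robot side of the knob and push.

Run:
```python
from h import *
print(car(-85,155),rel([*car(-85,155),.15],Rz(TH+90)))
```

```text
[0.5291224  0.33325013] (array([ 4.676, -1.696,  0.244]), array([ 0.006, -0.   ,  0.016]))
```

Request:
send_rows(targets=[[0.5,-1.0,0,0,0,0,0],[1.6,-1.7,0.1,0,0,0,0],[2.8,-1.7,0.2,0,0,0,0],[4.0,-1.7,0.24,0,0,0,0],[4.68,-1.7,0.24,0,0,0,0]], grip_force=20)

```text
time_s: 40.67
position: [0.5278, 0.336, 0.148]
tool_rot: [[0.089, 0.996, -0.003], [0.996, -0.089, -0.001], [-0.001, -0.003, -1.0]]
ft_force: [0.1, -0.6, -0.3]
grip_width: -0.0004
```

Request:
send_rows(targets=[[0,0,0.3,0,0,0,0],[0,0,1.0,0,0,0,0],[0,0,1.5,0,0,0,0],[0,0,1.5,0,0,0,0]])

```text
time_s: 41.18
position: [0.5275, 0.3319, 0.0721]
tool_rot: [[0.092, 0.996, -0.006], [0.996, -0.092, -0.003], [-0.003, -0.006, -1.0]]
ft_force: [-0.3, 0.7, 0.6]
grip_width: -0.0
```

Run:
```python
from h import *
s=status.observe();print(s["position"],s["grip_width"])
im,P=cloud("wrist");cv2.imwrite("pics/w21.png",im[:,:,::-1])
```

```text
[0.52752946 0.33189363 0.07205601] -1.9977004579186204e-05
```

View pics/w21.png

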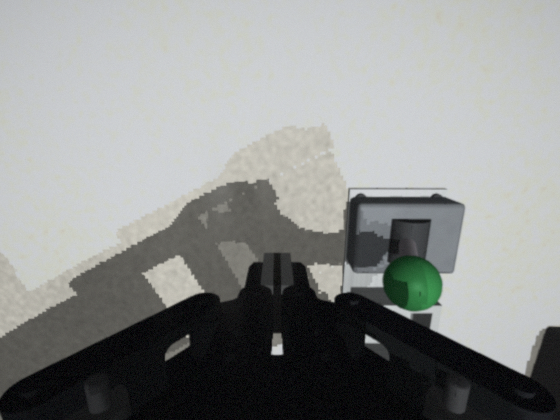

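The knob at (413,284) is to the right of the closed fingers at (278,270), at the right height. I'll push along tool +y.

Request:
send_rows(targets=[[0,0.25,0,0,0,0,0],[0,0.5,0,0,0,0,0],[0,0.7,0,0,0,0,0],[0,0.8,0,0,0,0,0]])

```text
time_s: 41.72
position: [0.5693, 0.3297, 0.0752]
tool_rot: [[0.091, 0.996, -0.0], [0.996, -0.091, 0.0], [0.0, -0.0, -1.0]]
ft_force: [-3.1, 0.8, 1.7]
grip_width: 0.0007
```

Request:
send_rows(targets=[[0,0.15,0,0,0,0,0],[0,0.3,0,0,0,0,0],[0,0.45,0,0,0,0,0],[0,0.6,0,0,0,0,0]])

```text
time_s: 42.22
position: [0.5992, 0.3271, 0.075]
tool_rot: [[0.091, 0.996, 0.0], [0.996, -0.091, 0.0], [0.0, 0.0, -1.0]]
ft_force: [-1.4, 1.0, 0.8]
grip_width: -0.0002
```

Run:
```python
from h import *
s=status.observe();print(s["position"],s["grip_width"],s["ft_force"])
im,P=cloud("wrist");cv2.imwrite("pics/w22.png",im[:,:,::-1])
im,P=cloud("scene");cv2.imwrite("pics/s22.png",cv2.resize(im[150:270,300:460,::-1],(800,600)))
```

```text
[0.59915982 0.32709639 0.07504567] -0.00017869829985769125 [-1.43613032  0.98933019  0.79079384]
```

View pics/w22.png

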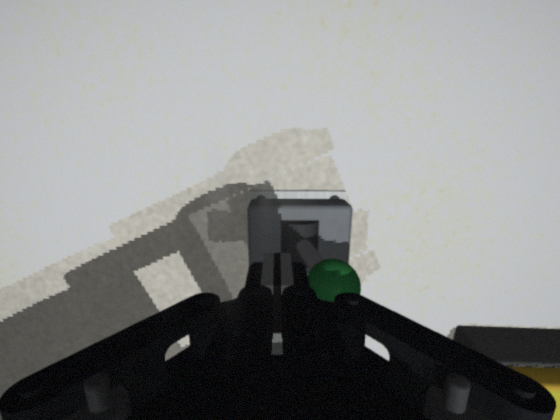

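View pics/s22.png

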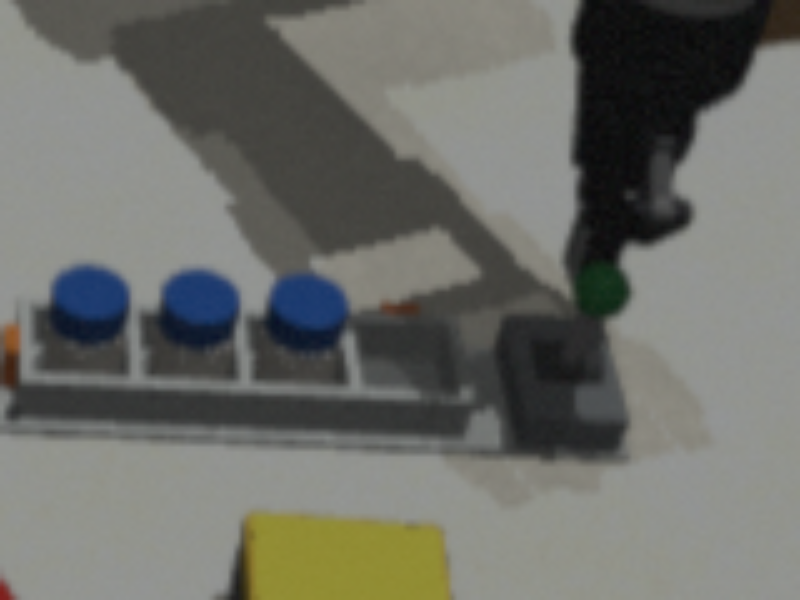

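The lever is past upright and following the push. I'll continue in small steps.

Request:
send_rows(targets=[[0,0.12,0,0,0,0,0],[0,0.22,0,0,0,0,0],[0,0.22,0,0,0,0,0]])

```text
time_s: 42.7
position: [0.61, 0.326, 0.075]
tool_rot: [[0.091, 0.996, 0.0], [0.996, -0.091, 0.0], [0.0, 0.0, -1.0]]
ft_force: [-0.2, -1.4, 0.4]
grip_width: 0.0001
```

Request:
send_rows(targets=[[0,0.06,0,0,0,0,0],[0,0.06,0,0,0,0,0]])

```text
time_s: 42.95
position: [0.6127, 0.3259, 0.075]
tool_rot: [[0.091, 0.996, 0.0], [0.996, -0.091, 0.0], [0.0, 0.0, -1.0]]
ft_force: [-0.2, 0.6, -0.2]
grip_width: 0.0001
```

Request:
send_rows(targets=[[0,0.06,0,0,0,0,0],[0,0.06,0,0,0,0,0]])

```text
time_s: 43.2
position: [0.6157, 0.3256, 0.0751]
tool_rot: [[0.091, 0.996, 0.0], [0.996, -0.091, 0.0], [0.0, 0.0, -1.0]]
ft_force: [-0.6, 0.0, -0.7]
grip_width: -0.0002
```

Request:
send_rows(targets=[[0,0.06,0,0,0,0,0],[0,0.06,0,0,0,0,0]])

```text
time_s: 43.45
position: [0.6188, 0.3253, 0.0751]
tool_rot: [[0.091, 0.996, 0.0], [0.996, -0.091, 0.0], [0.0, 0.0, -1.0]]
ft_force: [0.9, 1.1, -0.6]
grip_width: -0.0003
```

Run:
```python
from h import *
im,P=cloud("scene");cv2.imwrite("pics/s23.png",cv2.resize(im[150:270,300:460,::-1],(800,600)))
def knob(im,P):
    hsv=cv2.cvtColor(im,cv2.COLOR_RGB2HSV);g=(hsv[...,0]>45)&(hsv[...,0]<80)&(hsv[...,1]>120)
    q=P[g];q=q[~np.isnan(q[:,0])];q=q[(q[:,1]>.2)&(q[:,1]<.4)];print(len(q),q.mean(0),q.min(0),q.max(0))
knob(im,P)
print("exp",car(65*np.sin(.5),155))
```

```text
69 [0.64858526 0.31802216 0.08895779] [0.62850288 0.30901607 0.07859278] [0.65699264 0.32776173 0.09574039]
exp [0.64477903 0.32241918]
```

View pics/s23.png

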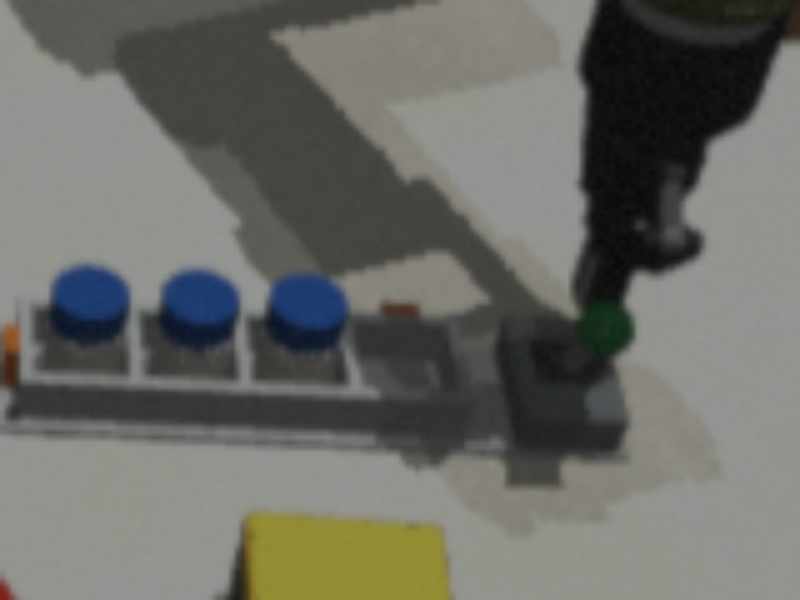

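Request:
send_rows(targets=[[0,0.04,0,0,0,0,0],[0,0.04,0,0,0,0,0]])

```text
time_s: 43.75
position: [0.6195, 0.3253, 0.0749]
tool_rot: [[0.091, 0.996, -0.003], [0.996, -0.091, -0.0], [-0.0, -0.003, -1.0]]
ft_force: [-6.6, 0.3, 1.6]
grip_width: -0.0002
```

Request:
send_rows(targets=[[0,0.04,0,0,0,0,0],[0,0.04,0,0,0,0,0]])

```text
time_s: 44.0
position: [0.6199, 0.3253, 0.0748]
tool_rot: [[0.09, 0.996, -0.007], [0.996, -0.09, -0.001], [-0.001, -0.006, -1.0]]
ft_force: [-13.6, 0.3, 3.6]
grip_width: -0.0001
```

It's at the stop: the force rose to −13.6 N with almost no travel. I'll back off, rise and verify.

Request:
send_rows(targets=[[0,-0.3,0,0,0,0,0],[0,-1.0,0,0,0,0,0],[0,-1.4,-0.6,0,0,0,0],[0,-1.4,-1.6,0,0,0,0],[0,-1.4,-2.6,0,0,0,0]])

```text
time_s: 44.62
position: [0.5527, 0.3313, 0.2068]
tool_rot: [[0.091, 0.996, 0.001], [0.996, -0.091, 0.0], [0.0, 0.001, -1.0]]
ft_force: [0.6, -0.1, 0.7]
grip_width: 0.0002
```

Request:
send_rows(targets=[[0,-1.0,0,0,0,0,0],[0,-1.8,0,0,0,0,0],[0,-1.8,0,0,0,0,0]])

```text
time_s: 45.0
position: [0.4614, 0.34, 0.206]
tool_rot: [[0.089, 0.996, 0.001], [0.996, -0.089, 0.0], [0.0, 0.001, -1.0]]
ft_force: [0.5, -0.1, 0.4]
grip_width: 0.0002
```

Run:
```python
from h import *
for n in("top","scene"):
    im,P=cloud(n);jars(P,n);cv2.imwrite(f"pics/{n}24.png",im[:,:,::-1])
    hsv=cv2.cvtColor(im,cv2.COLOR_RGB2HSV);g=(hsv[...,0]>45)&(hsv[...,0]<80)&(hsv[...,1]>120)
    q=P[g];q=q[~np.isnan(q[:,0])];q=q[(q[:,1]>.2)&(q[:,1]<.4)];print("knob",len(q),q.mean(0),q.min(0),q.max(0))
    q=P[(P[...,2]>.066)&(P[...,2]<.08)&(abs(P[...,0]-.475)<.05)&(abs(P[...,1]+.03)<.05)];print("block",cv2.minAreaRect((q[:,:2]*1000).astype(np.float32)))
    for lab in("dish_rim","slide_box_mid","marker_center"):
        for k in vision.masks_of(n,lab)[:1]: print(lab,k["p"],np.nanmean(P[k["pixels"]],0).round(3))
```

```text
top jar? [196 162  34  11] [745.2 183.2] D 83.8 areaD 0.0 ztop 0.0683
top jar? [317 200  12  12] [654.6 -98.2] D 28.7 areaD 0.0 ztop 0.0679
top jar? [195 214  16  15] [601.  195.7] D 38.1 areaD 0.0 ztop 0.0686
top jar? [215 216  16  16] [596.4 145.4] D 37.7 areaD 0.0 ztop 0.0684
top jar? [236 219  16  16] [591.8  93.7] D 37.8 areaD 0.0 ztop 0.0683
top jar? [375 286  21  20] [ 442.9 -253.9] D 48.0 areaD 0.0 ztop 0.064
top jar? [336 290  13  13] [ 436.7 -152.3] D 28.2 areaD 0.0 ztop 0.0641
knob 47 [0.63105992 0.31840934 0.1052809 ] [0.45966511 0.30238665 0.0887275 ] [0.65228398 0.33380229 0.33811652]
block ((475.541259765625, -29.2482852935791), (23.881221771240234, 33.612998962402344), 84.61495971679688)
dish_rim 0.78 [ 0.686 -0.279  0.008]
slide_box_mid 0.94 [ 0.793 -0.094  0.03 ]
marker_center 0.44 [0.601 0.223 0.021]
scene jar? [167 167  19  14] [ 443.5 -252.8] D 49.4 areaD 0.0 ztop 0.0606
scene jar? [211 167  11   9] [ 436.7 -150.9] D 31.5 areaD 0.0 ztop 0.0619
scene jar? [310 203  16  15] [592.6  93. ] D 40.7 areaD 0.0 ztop 0.0653
scene jar? [332 204  16  14] [595.7 144.9] D 40.4 areaD 0.0 ztop 0.0653
scene jar? [353 205  17  15] [601.6 194.9] D 40.7 areaD 0.0 ztop 0.0653
scene jar? [230 225  13  13] [655.4 -96.9] D 28.8 areaD 0.0 ztop 0.065
scene jar? [348 253  41   9] [747.3 184.5] D 84.3 areaD 0.0 ztop 0.0665
knob 67 [0.65010162 0.31796691 0.08946208] [0.64046138 0.30877655 0.08174793] [0.65811813 0.32809806 0.09472351]
block ((477.94488525390625, -29.321937561035156), (22.67166519165039, 35.306297302246094), 87.72052764892578)
dish_rim 0.94 [ 0.674 -0.278  0.007]
slide_box_mid 0.78 [ 0.807 -0.093  0.027]
marker_center 0.64 [0.746 0.048 0.008]
```

View pics/top24.png

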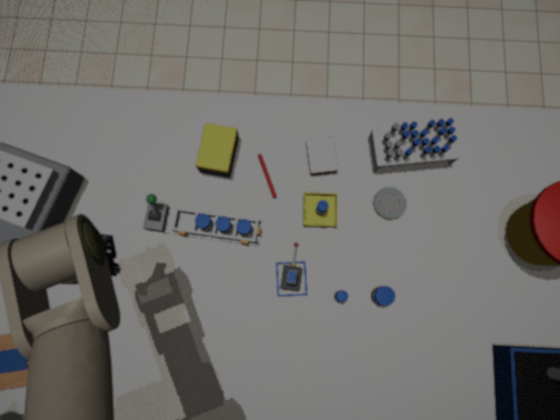

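View pics/scene24.png

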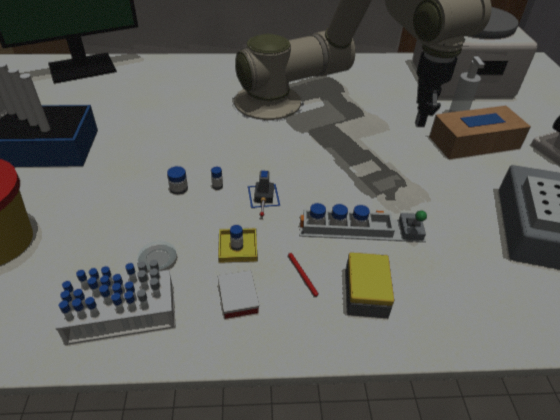

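All checks agree: the three jars are in their pockets, the lever is fully over, and the probe is on its outline. The stray is in the tray, the bystanders are in place, and the arm is clear at (0.46, 0.34, 0.21). I'll hand the job in.

```bash
python3 -c "
from rig import env
print(env.close_job())"
```

```text
the job is handed in; nothing more can be done
None
```

I completed every step in the order given and handed the job in at about 45 s of robot time; the hand-in gives no verdict.

- **Touches:** The probe ball pressed pads 1, 2 and 3 in order at about 5 to 7 N. I then stood the probe back on its outline, and it now reads about 1–3 mm from the middle.
- **Stray jar:** The small jar from the carrier stands in the yellow tray, about 2 mm from the tray's centre.
- **38 mm jars:** There were three. They stand in pockets 0, 1 and 2, with their tops at the height expected for a jar on the pocket floor. The third had been knocked about 5 cm aside during the run, and I picked it up from its new place.
- **Lever:** I pushed it until the force rose to about 14 N with almost no further movement. After I backed off, the knob was still where it should be when fully over.
- **Left alone:** The small and large look-alikes, dish, slide box and marker all read within a few millimetres of where they started.

No check on the scene failed. In the last top picture the network put the marker on the carrier, at low confidence (0.44). The scene camera and the picture itself show the marker where it was, so I took that as a false report.

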